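# Bed in a taper-shank die and knock it loose with the drift

### The job

Bed in the new brass die for the press: take it from the wooden rack, put its tapered shank into the upright iron sleeve and work it fully home with a twisting push, flange down on the sleeve, pressing gently enough that the sprung bed under the sleeve never bottoms. Then drive the wooden-handled steel drift tip first through the slot of the sleeve until the drift alone, without a hand on the die, has jacked the die about a centimetre up and loose, and leave the die standing in the sleeve with the drift in the slot. Leave everything else on the desk undisturbed.

Things in the scene. Friction and masses are not known exactly. Their poses are not given: they have to be found in the camera images.
- die: Brass die with a steel taper shank, upright, about 0.3 kg, round (yaw does not matter). Origin on its axis at the underside of its flange, z up. Flange 50 mm diameter, z 0 to 6 mm. Head to grip: plain cylinder 32 mm diameter, z 6 to 44 mm. At the start it stands in the rack, flange on the rack's top.
- die_head (a point): Middle of the die's head, on the axis 25 mm above the flange's underside.
- die_tang (a point): End of the die's shank, on the axis, 68 mm below the flange's underside. Shank: 26 mm diameter at the flange, tapering evenly to 15 mm diameter 48 mm below it, then a straight tang 13 mm diameter with a round end.
- rack: Light wooden block, 70 x 70 mm, 75 mm high, fixed, with a 31 mm round hole in its top that holds the die's shank. Origin under its centre.
- sleeve (a point): Upright round dark iron sleeve, 56 mm outer diameter, 88 mm high, on the sprung bed. Origin on its axis at its underside, 33 mm above the desk when unloaded; z up. Inside it four copper spring jaws (z 40 to 86 mm) form a tapered bore that holds the shank by friction; they first grip when the flange is about 10 mm above the mouth.
- sleeve_mouth (a point): Centre of the sleeve's flat mouth, 88 mm above its underside; it sinks with the bed. Fully home, the die's flange lies on it. A straight push needs more than 14 N to get home, more than the bed bears, and sticks about 3 mm short; while the die is being turned to and fro (10 mm/s or more at the shank's surface, sinking only a few mm/s) 6 to 10 N will do.
- slot (a point): Centre of the floor of the slot, 8 mm above the sleeve's underside. The slot runs straight through the sleeve along the sleeve's y axis, 18 mm wide (x), 32 mm high, open at both ends (28 mm from the axis); the drift may enter from either end. The seated die's tang ends 12 mm above this floor.
- bed (a joint): Aluminium plate on springs, 100 x 100 mm, top at 33 mm, carrying the sleeve; value: how far it is pressed down in m, 0 unloaded, 0.005 bottomed (keep below 0.0045). It starts to sink at about 1.7 N of push on the sleeve and sinks 1 mm per further 2.6 N (4.5 mm at 13 N; the die's own weight alone: 0.5 mm); it rises again when unloaded. Below it a fixed dark steel base 110 x 110 x 18 mm.
- drift: Drift (wedge key), 0.16 kg, 194 mm long, standing on its flat bottom; x points to the tip. Origin under the middle of its dark wooden handle (x -48 to +48 mm, 22 mm wide, 26 mm high). Steel blade x 48 to 146 mm, 10 mm wide, bottom flat, height 10 mm at the tip, rising 0.2 mm per mm to 24 mm at 70 mm from the tip, then level.
- drift_grip (a point): Middle of the drift's handle, 13 mm above its bottom edge, 146 mm behind the tip.
- drift_tip (a point): Bottom edge of the drift's tip. With its bottom on the slot's floor the blade meets the seated die's tang when the tip is about 10 mm past the sleeve's axis; at about 60 mm past it the die is lifted 10 mm, at 70 mm the handle's shoulder meets the sleeve (lift 12 mm, the most it can do). Driving takes about 5 to 12 N along the blade.
- can: Olive tin can, 90 mm diameter, 120 mm high; to be left alone.
- dish: Round glass dish, 104 mm diameter, 45 mm high; to be left alone.
- crucible: Small white porcelain crucible, 48 mm diameter, 36 mm high; to be left alone.
- lens: Reading glass lying flat, rim 72 mm diameter (origin at its centre), 120 mm long handle included to its -x side, 11 mm high at most; to be left alone.
- board: Cherry setting board, 90 x 260 mm, 26 mm high; to be left alone.
- pinbox: Open card box, 80 x 110 mm, 30 mm high; to be left alone.
- weight: Small brass cylinder, 32 mm diameter, 30 mm high; to be left alone.

How it is judged:
On the way, in this order (a step that is already met when the one before it is completed fails the run):
1. the die is fully home in the sleeve: flange within 1.5 mm of the mouth, on the axis (z of die in the frame of sleeve below 0.0895 m and horizontal distance between die and sleeve below 0.003 m and angle between the z axis of die and the z axis of sleeve, either way round below 0.06 rad), for 0.2 s.
2. the drift's tip is inside the slot while the die is still home (z of die in the frame of sleeve below 0.0905 m and x of drift_tip in the frame of sleeve between -0.008 and 0.008 m and y of drift_tip in the frame of sleeve between -0.026 and 0.026 m and z of drift_tip in the frame of sleeve between 0.004 and 0.03 m), for 0.05 s.
At the end, for the whole second after the job is handed in: The die stands in the sleeve jacked up by 7.5 to 18 mm from home, upright within 0.1 rad and on the axis within 5 mm; the drift lies through the slot, in line with it within 0.3 rad, its tip 42 mm or more past the sleeve's axis; both are at rest (z of die in the frame of sleeve between 0.0955 and 0.106 m and horizontal distance between die and sleeve below 0.005 m and angle between the z axis of die and the z axis of sleeve, either way round below 0.1 rad and (y of drift_tip in the frame of sleeve above 0.042 m or y of drift_tip in the frame of sleeve below -0.042 m) and horizontal distance between drift_tip and sleeve below 0.085 m and horizontal distance between drift and sleeve below 0.112 m and angle between the x axis of drift and the y axis of sleeve, either way round below 0.3 rad and z of drift_tip in the frame of sleeve between 0 and 0.045 m and linear speed of each of die, drift below 0.02 m/s); the robot touches nothing.
It fails at once if the sprung bed is pressed down to its stop (more than 4.5 mm) (value of joint bed above 0.0045 m).
It fails at once if the die is touched while the drift is in the slot (contact force between the fingers and die above 0.5 N and horizontal distance between drift_tip and sleeve below 0.085 m and z of drift_tip in the frame of sleeve between 0 and 0.04 m).
It fails at once if a thing that has no part in the job is pushed more than 25 mm or tipped (distance of any of can, dish, crucible, lens, board, pinbox, weight from where it was at the start of the episode above 0.025 m or angle between any of can, dish, crucible's own z axis and vertical above 0.3 rad).
It also fails if it takes over 72 s, if anything falls off the work surface, if the arm or the gripper's body presses on something with over 40 N, if the wrist force passes 120 N, or if a joint passes its speed limit or range.

### The arm

A 7-joint arm with a two-finger parallel gripper is mounted at the origin on the work surface. World frame = base frame: x ahead of the robot, y to its left, z up, the work surface at z = 0. Lengths are in m, angles in rad, forces in N, time in s.
With the tool pointing down it reaches from about 0.425 to 0.875 m from the base axis. Payload 9.9 kg.
Tool frame: the origin (TCP) lies midway between the tips of the shut fingers; the grasp point (between the pads) lies 19 mm behind it (r.grip_depth is the distance from the TCP to the grasp point, in m); z points along the fingers, y is the direction in which the jaws open and shut (so a half turn about z gives the same grasp; the last joint's range is limited). The gripper opens to 85 mm and grips with 20 to 120 N. Pads are 22 mm wide; open, the fingers measure 114 mm over their backs; the gripper's body (76 mm by 85 mm) begins 54 mm behind the grasp point. The pads swing forward as they close: fully open they stand 13 mm farther back than shut.
Start: joints at [-1.414, 0.576, 0.025, 1.437, -0.015, 1.129, -0.057], TCP at [0.161, 0.656, 0.231] pointing down, gripper open.
Joint ranges: [-2.76, 2.76], [-0.34, 2.15], [-1.52, 1.57], [0.19, 2.46], [-1.09, 4.23], [0.17, 1.99], [-2.82, 2.82]. Speed limits (rad/s): [2.22, 2.22, 3.01, 3.01, 3.14, 3.14, 3.14].

### API

Orientations are given as a unit quaternion [x, y, z, w].
In Python, from bench import r gives the robot as it stands.
- The arm moves only by the tool apply_moves, never from a script. Its arguments are lists of equal length, an entry for each row: "linear": the shift along the tool's x, y, z normalised to -1 to 1, where 1 is 0.15 m, a list of three; "turn": the turn about the tool's z normalised to -1 to 1, where 1 is 360 degrees; "hand": the opening, from -1 (shut) to 1 (fully open). A call has 1 to 8 rows; each row shifts and turns the pose as measured when the row begins, along the tool's axes as they then stand; what a row does not reach is not made up. A row lasts 1/10 s, in which the tool goes at most 50 mm and 8.59 degrees, less where a joint would pass 70% of its speed; a pose out of reach is approached as far as the arm can. A call with a number of a shift or a turn outside -1 to 1 is refused whole. A call with a gripper value outside its range is refused whole. The fingers move at their own pace and stop on an object; "newtons" is the grip in N (left out, the last holds). Time passes only in rows, so rows that do not move let the fingers close. It gives the time, the measured TCP pose, the force and the opening at its end, in the units of the state.
- r.read_state(): the state, without advancing time (a new reading comes with each control period).
- r.camera(name): name is "scene" or "side" or "wrist"; returns the picture (384x512x3 uint8, red, green, blue); there is no depth.
- r.camera_model(name): a dict with "fov_y" (degrees; the focal length in pixels is half the picture's height over the tangent of half this angle, whatever the lens; pixels are square), "cx", "cy" (the principal point, pixels), "cam_to_world" (4x4, takes a point from camera to world coordinates). Camera axes: x right, y down, z forward; pixel columns grow to the right and rows downward; lengths in m; the calibration is good to about 2 mm. A picture is of the moment at which its call begins: read the wrist's pose just before it. camera_model takes no time and is no camera call; for the wrist camera it gives the pose at the moment of the call.
- r.close_job(): hands the job in, once; it reports no verdict.
Trained networks look in the newest picture that a camera, given by its name, has taken for a name from the list of things; names that differ only in an ending like _2 or _b are one class to them, and where a whole thing is asked for, a point or a joint stands for the part that bears it (a point fixed in the world has none). Each returns a list of dicts, best first, with "p" (0 to 1); they miss things now and then, are a little off and sometimes report something else, mostly with a low value. They report only what shows in the picture. A call takes as long as a camera call.
- r.search_frame(camera, thing): "at" ([x, y, z] in m, in world coordinates, good to about 4 mm: the middle of the surface that is visible of it).
- r.trace(camera, thing): "region" (384x512 bool, what is visible of it).
- r.tip_of(camera, thing): "at" ([x, y, z] in m, in world coordinates, good to about 4 mm: a listed point, or the origin of a listed thing).
The state is a dict: "time_s": time; "qpos": joint angles; "qvel": joint speeds; "effort": joint torques, N m; "tcp_pos": TCP position; "tool_rot": TCP orientation; "contact_force": force on the tool from outside, world axes, zero at the start; "wrist_torque": the same for the moment, N m; "gripper_width": opening from 0.0 (shut) to 1.0 (fully open).
Only numpy, scipy, OpenCV 4.12 (cv2) and the standard library are available. Lean on these libraries where they do the work, as an engineer would, in place of code of your own. Each camera call takes 0.05 s, during which the arm holds its last target.

## Working session

There is one attempt and no reset: what is moved stays moved. The work goes in short steps, Python scripts to look and compute and a tool call to move; the robot and the scene stay as the last step left them, time stands still between calls to the robot, and variables do not carry over. Pictures are saved under pics/ and viewed, and the job is handed in when it is done.

Besides the shell and the picture viewer there is one more tool, called after "Call:" as name(argument=value, ...) on one line, values as JSON. apply_moves: Moves the arm, as the interface text tells. Scaled input: -1 to 1 covers 0.15 m each way for a shift and 360 degrees each way for a turn. Its arguments: {"type":"object","properties":{"linear":{"type":"array","items":{"type":"array","items":{"type":"number","minimum":-1,"maximum":1}}},"turn":{"type":"array","items":{"type":"number","minimum":-1,"maximum":1}},"hand":{"type":"array","items":{"type":"number"}},"newtons":{"type":"number"}},"required":["linear","turn","hand"]}

```bash
ls; mkdir -p pics; cat > h.py <<'E'
import numpy as np,cv2
from bench import r
from scipy.spatial.transform import Rotation as R
def snap(c,n):
    im=r.camera(c); cv2.imwrite(f'pics/{n}.png',im[:,:,::-1]); return im
def proj(c,p,m=None):
    m=m or r.camera_model(c); T=np.linalg.inv(np.array(m['cam_to_world'])); q=T[:3,:3]@np.array(p)+T[:3,3]
    f=192/np.tan(np.radians(m['fov_y'])/2); return np.array([f*q[0]/q[2]+m['cx'],f*q[1]/q[2]+m['cy']])
def ray(c,u,v,z,m=None):
    m=m or r.camera_model(c); T=np.array(m['cam_to_world']); f=192/np.tan(np.radians(m['fov_y'])/2)
    d=T[:3,:3]@np.array([(u-m['cx'])/f,(v-m['cy'])/f,1]); o=T[:3,3]; return o+d*(z-o[2])/d[2]
def st():
    s=r.read_state(); print(s['time_s'],np.round(s['tcp_pos'],4),np.round(R.from_quat(s['tool_rot']).as_matrix(),3).tolist(),np.round(s['contact_force'],2),s['gripper_width'],np.round(s['qpos'],3)); return s
E
python3 - <<'E'
from h import *
st()
for c in ['scene','side','wrist']:
    snap(c,c+'0'); m=r.camera_model(c); print(c,m['fov_y'],np.round(m['cam_to_world'],3).tolist())
    for t in ['die','die_head','die_tang','sleeve','sleeve_mouth','slot','drift','drift_grip','drift_tip','rack']:
        print(t,[(round(d['p'],2),np.round(d['at'],4).tolist()) for d in r.tip_of(c,t)[:2]])
E
```

```text
pics
0.0 [0.1609 0.6551 0.2304] [[-0.971, 0.238, -0.0], [0.238, 0.971, -0.002], [-0.0, -0.002, -1.0]] [-0.33  0.37 -0.26] 1.0021526904156608 [-1.414  0.577  0.025  1.438 -0.015  1.129 -0.056]
scene 49.21018496249434 [[0.849, 0.41, -0.333, 0.963], [0.528, -0.638, 0.561, -0.545], [0.017, -0.652, -0.758, 0.933], [0.0, 0.0, 0.0, 1.0]]
die [(0.71, [0.4403, 0.1803, 0.0754])]
die_head [(0.72, [0.4401, 0.1808, 0.1043])]
die_tang []
sleeve [(0.9, [0.6232, 0.0193, 0.0322])]
sleeve_mouth [(0.67, [0.6285, 0.0233, 0.1176])]
slot [(0.94, [0.6226, 0.0224, 0.0386])]
drift [(0.96, [0.4438, -0.241, 0.0001])]
drift_grip [(0.81, [0.4452, -0.243, 0.0136])]
drift_tip [(0.78, [0.4744, -0.0978, -0.001])]
rack [(0.94, [0.4424, 0.1818, 0.001])]
side 48.73861743299584 [[0.819, -0.433, 0.376, 0.174], [-0.574, -0.606, 0.551, -0.587], [-0.011, -0.667, -0.745, 0.928], [0.0, 0.0, 0.0, 1.0]]
die [(0.69, [0.437, 0.1782, 0.0754])]
die_head [(0.54, [0.4408, 0.1816, 0.0959]), (0.47, [0.654, -0.3728, -0.0007])]
die_tang []
sleeve [(0.58, [0.6216, 0.0199, 0.0339])]
sleeve_mouth [(0.9, [0.6223, 0.0281, 0.1235]), (0.41, [0.4394, -0.2447, 0.0032])]
slot [(0.55, [0.6305, 0.0232, 0.0413])]
drift [(0.72, [0.4378, -0.246, 0.0048])]
drift_grip [(0.76, [0.4409, -0.2383, 0.0159])]
drift_tip [(0.61, [0.4749, -0.0971, 0.002])]
rack [(0.63, [0.4408, 0.179, 0.0041])]
wrist 58.445029228305934 [[0.239, 0.918, 0.316, 0.079], [0.971, -0.226, -0.077, 0.676], [0.001, 0.326, -0.946, 0.375], [0.0, 0.0, 0.0, 1.0]]
die []
die_head []
die_tang []
sleeve []
sleeve_mouth []
slot []
drift []
drift_grip []
drift_tip []
rack []
```

View pics/scene0.png

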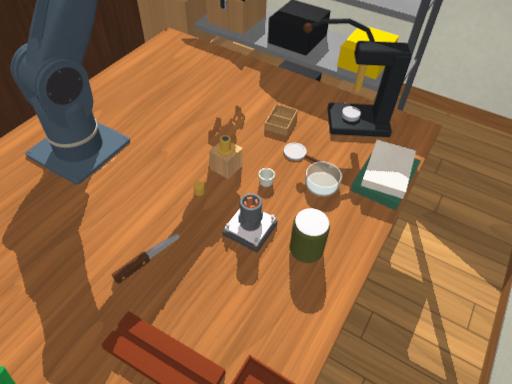

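View pics/side0.png

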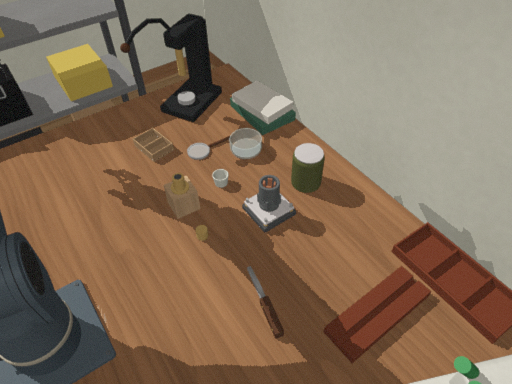

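```bash
python3 - <<'E'
import cv2,numpy as np
a=cv2.imread('pics/scene0.png')[180:255,210:290]; b=cv2.imread('pics/side0.png')[165:240,230:310]
cv2.imwrite('pics/z.png',np.hstack([cv2.resize(x,(400,375),interpolation=cv2.INTER_CUBIC) for x in (a,b)]))
a=cv2.imread('pics/scene0.png')[125:185,195:275]; b=cv2.imread('pics/side0.png')[165:225,150:230]
cv2.imwrite('pics/z2.png',np.hstack([cv2.resize(x,(400,300),interpolation=cv2.INTER_CUBIC) for x in (a,b)]))
E
```

```text
(no output)
```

View pics/z.png

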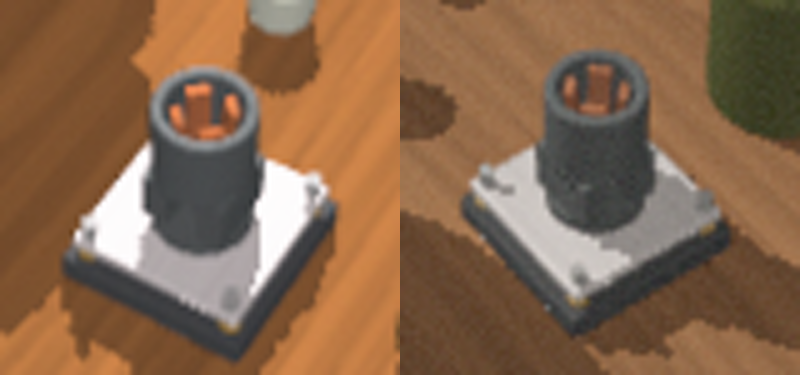

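View pics/z2.png

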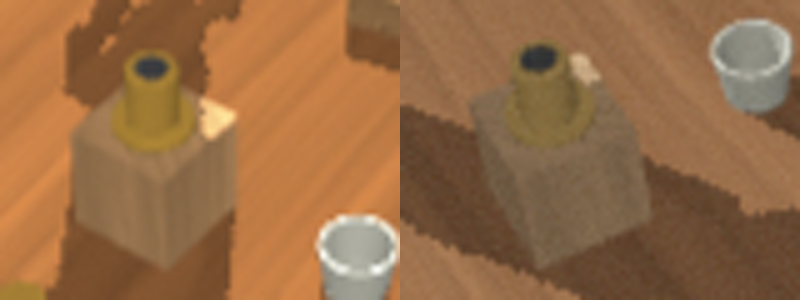

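```bash
python3 - <<'E'
from h import *
for c,P in [('scene',[(222.6,234,0),(258,252,0),(277,224,0)]),('side',[(242.4,208,0),(265,232,0),(296,215,0)])]:
    Q=[ray(c,*p) for p in P]; print(c,np.round(Q,4).tolist())
    for a,b in zip(Q,Q[1:]): d=b-a; print(np.linalg.norm(d),np.degrees(np.arctan2(d[1],d[0])))
# die head top ellipse centers, mouth
print('die top',ray('scene',195+152/5,125+67/5,.119),ray('side',150+(540-400)/5,165+58/5,.119))
print('mouth',ray('scene',210+205/5,180+112/5,.121),ray('side',230+(597-400)/5,165+90/5,.121))
for c in ['scene','side']:
  for dx in [0]:
    for yaw in range(-90,90,15):pass
E
```

```text
scene [[0.5711, -0.0283, 0.0], [0.6809, -0.0256, 0.0], [0.6782, 0.0795, 0.0]]
0.10975141014006191 1.4223881848145068
0.10513240892593813 91.43541172107396
side [[0.5746, 0.0769, 0.0], [0.5776, -0.0293, -0.0], [0.6828, -0.0318, 0.0]]
0.10621703834054684 -88.40993703034543
0.10522439709240654 -1.3496316491734208
die top [0.44088131 0.18333589 0.119     ] [0.44408361 0.18186328 0.119     ]
mouth [0.62768902 0.02139967 0.121     ] [0.62676028 0.01996664 0.121     ]
```

```bash
python3 - <<'E'
import cv2,numpy as np
a=cv2.imread('pics/scene0.png')[190:235,232:268]; b=cv2.imread('pics/side0.png')[172:217,252:288]
o=[cv2.resize(np.clip((x.astype(float)-20)*2.5,0,255).astype(np.uint8),(400,500),interpolation=cv2.INTER_LANCZOS4) for x in (a,b)]
cv2.imwrite('pics/z3.png',np.hstack(o))
E
```

```text
(no output)
```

View pics/z3.png

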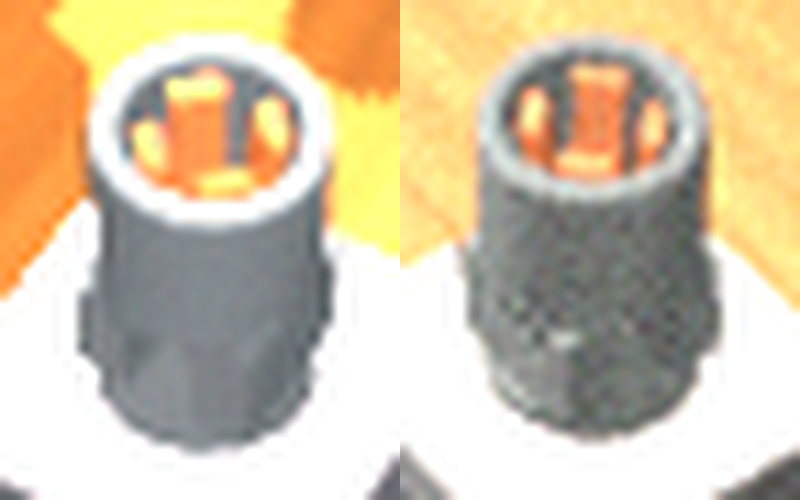

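```bash
cat >> h.py <<'E'
def plan(tgt,yaw=None,step=.045,hold=None):
    """rows to target tcp xyz and tool-x azimuth (deg)"""
    s=r.read_state(); p=np.array(s['tcp_pos']); M=R.from_quat(s['tool_rot']).as_matrix(); y0=np.degrees(np.arctan2(M[1,0],M[0,0]))
    dy=0 if yaw is None else (yaw-y0+180)%360-180
    d=np.array(tgt)-p; n=int(max(np.ceil(np.linalg.norm(d)/step),np.ceil(abs(dy)/8.5),1))
    L=[];T=[]
    for i in range(n):
        a=np.radians(y0+dy*i/n); X=np.array([np.cos(a),np.sin(a)]); Y=np.array([np.sin(a),-np.cos(a)])
        e=d/n; L.append([round(float(v)/.15,3) for v in (e[:2]@X,e[:2]@Y,-e[2])]); T.append(round(-dy/n/360,4))
    print('yaw',round(y0,1),'n',n); print('"linear":',L); print('"turn":',T)
E
python3 - <<'E'
from h import *
plan([.441,.182,.23],112)
E
```

```text
yaw 166.2 n 13
"linear": [[-0.197, -0.202, 0.001], [-0.212, -0.187, 0.001], [-0.225, -0.171, 0.001], [-0.236, -0.154, 0.001], [-0.247, -0.136, 0.001], [-0.256, -0.118, 0.001], [-0.264, -0.099, 0.001], [-0.271, -0.08, 0.001], [-0.276, -0.06, 0.001], [-0.279, -0.04, 0.001], [-0.281, -0.019, 0.001], [-0.282, 0.001, 0.001], [-0.281, 0.022, 0.001]]
"turn": [np.float64(0.0116), np.float64(0.0116), np.float64(0.0116), np.float64(0.0116), np.float64(0.0116), np.float64(0.0116), np.float64(0.0116), np.float64(0.0116), np.float64(0.0116), np.float64(0.0116), np.float64(0.0116), np.float64(0.0116), np.float64(0.0116)]
```

Call:
apply_moves(linear=[[-0.2,-0.2,0],[-0.21,-0.19,0],[-0.225,-0.17,0],[-0.235,-0.155,0],[-0.245,-0.135,0],[-0.255,-0.12,0],[-0.265,-0.1,0],[-0.27,-0.08,0]], turn=[0.012,0.012,0.012,0.012,0.012,0.012,0.012,0.012], hand=[1,1,1,1,1,1,1,1])

```text
time_s: 2.45
tcp_pos: [0.329, 0.3567, 0.2295]
tool_rot: [0.415, 0.91, 0.002, -0.002]
contact_force: [1.5, 0.4, -0.0]
gripper_width: 1.001
```

```bash
python3 - <<'E'
from h import *
st();plan([.441,.182,.23],112)
E
```

```text
2.45 [0.329  0.3567 0.2295] [[-0.655, 0.756, -0.002], [0.756, 0.655, 0.005], [0.005, 0.002, -1.0]] [ 1.49  0.43 -0.01] 1.0008351137361697 [-1.089  0.303  0.225  1.933 -0.09   0.912 -0.104]
yaw 130.9 n 5
"linear": [[-0.274, -0.04, -0.001], [-0.276, -0.022, -0.001], [-0.277, -0.003, -0.001], [-0.276, 0.015, -0.001], [-0.275, 0.033, -0.001]]
"turn": [np.float64(0.0105), np.float64(0.0105), np.float64(0.0105), np.float64(0.0105), np.float64(0.0105)]
```

Call:
apply_moves(linear=[[-0.275,-0.04,0],[-0.275,-0.02,0],[-0.275,0,0],[-0.275,0.015,0],[-0.275,0.035,0],[0,0,0]], turn=[0.0105,0.0105,0.0105,0.0105,0.0105,0], hand=[1,1,1,1,1,1])

```text
time_s: 3.05
tcp_pos: [0.447, 0.1695, 0.2307]
tool_rot: [0.569, 0.823, 0.004, -0.001]
contact_force: [-0.3, 0.2, -0.3]
gripper_width: 1.0
```

```bash
python3 - <<'E'
from h import *
st(); snap('wrist','w1')
for t in ['die_head','die','sleeve_mouth','slot']:
        print(t,[(round(d['p'],2),np.round(d['at'],4).tolist()) for d in r.tip_of('wrist',t)[:2]])
print(proj('wrist',[.441,.182,.119]),proj('wrist',[.627,.0205,.121]))
E
```

```text
3.05 [0.447  0.1695 0.2307] [[-0.353, 0.936, 0.004], [0.935, 0.353, 0.007], [0.005, 0.006, -1.0]] [-0.28  0.16 -0.28] 0.9997821718492484 [-0.746  0.3    0.383  1.954 -0.147  0.907  0.072]
die_head [(0.55, [0.4442, 0.1809, 0.1027])]
die [(0.78, [0.4417, 0.1819, 0.073])]
sleeve_mouth []
slot [(0.71, [0.4419, 0.1787, 0.0699]), (0.7, [0.4434, 0.1788, 0.0999])]
[258.1517839  180.91441111] [375.80821734 396.23628399]
```

View pics/w1.png

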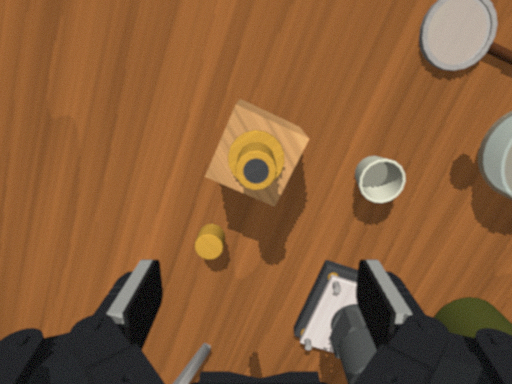

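```bash
python3 - <<'E'
from h import *
m=r.camera_model('wrist'); print(np.round(m['cam_to_world'],3))
print(ray('wrist',257,170,.119),ray('wrist',257,160,.081))
a=cv2.imread('pics/w1.png')[90:220,190:320]; cv2.imwrite('pics/z4.png',cv2.resize(a,(520,520),interpolation=cv2.INTER_CUBIC))
E
```

```text
[[ 0.931  0.345  0.119  0.413]
 [ 0.365 -0.883 -0.294  0.253]
 [ 0.004  0.317 -0.948  0.374]
 [ 0.     0.     0.     1.   ]]
[0.43699498 0.1898205  0.119     ] [0.43736096 0.18876114 0.081     ]
```

View pics/z4.png

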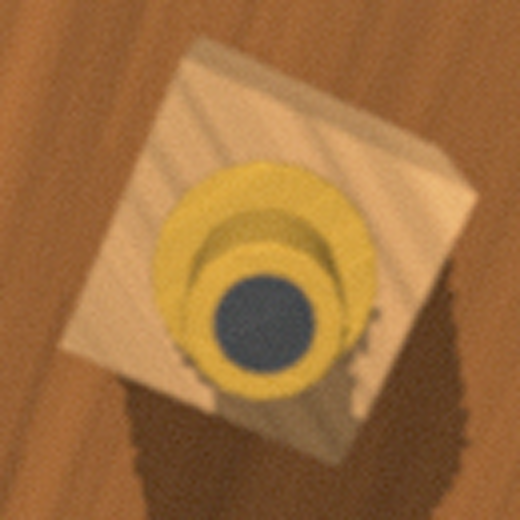

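```bash
python3 - <<'E'
from h import *
st(); m=r.camera_model('wrist'); im=snap('wrist','w2'); m2=r.camera_model('wrist');st()
print(np.round(np.array(m2['cam_to_world'])-np.array(m['cam_to_world']),4)[:3,3])
d=r.trace('wrist','die')[0]['region']; g=cv2.cvtColor(im,cv2.COLOR_RGB2HSV)
ys,xs=np.nonzero(d); print(xs.min(),xs.max(),ys.min(),ys.max())
dark=(im.sum(2)<220)&d; ys,xs=np.nonzero(dark); print(xs.mean(),ys.mean(),len(xs)); print(ray('wrist',xs.mean(),ys.mean(),.119,m))
E
```

```text
3.3 [0.4436 0.1761 0.23  ] [[-0.365, 0.931, 0.001], [0.931, 0.365, 0.009], [0.008, 0.004, -1.0]] [-0.34  0.24 -0.31] 1.002748867385472 [-0.754  0.3    0.375  1.955 -0.148  0.907  0.071]
3.35 [0.4436 0.1762 0.2301] [[-0.365, 0.931, 0.001], [0.931, 0.365, 0.009], [0.008, 0.004, -1.0]] [1.2  0.25 0.69] 1.0037489624971736 [-0.754  0.3    0.375  1.955 -0.148  0.907  0.071]
[-0.  0. -0.]
228 284 139 198
257.909604519774 181.954802259887 177
[0.4411317  0.18114662 0.119     ]
```

View pics/w2.png

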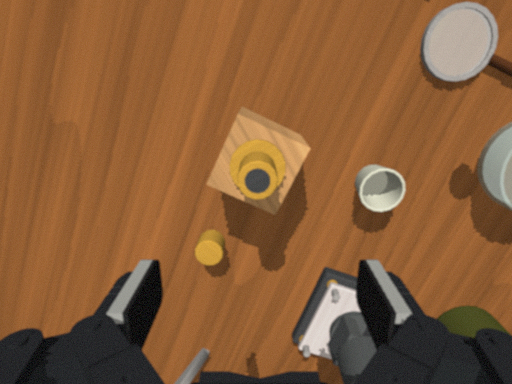

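```bash
python3 - <<'E'
from h import *
plan([.441,.1815,.084],112,step=.035)
E
```

```text
yaw 111.4 n 5
"linear": [[0.008, -0.001, 0.195], [0.008, -0.001, 0.195], [0.008, -0.001, 0.195], [0.008, -0.001, 0.195], [0.008, -0.001, 0.195]]
"turn": [np.float64(-0.0003), np.float64(-0.0003), np.float64(-0.0003), np.float64(-0.0003), np.float64(-0.0003)]
```

Call:
apply_moves(linear=[[0.036,-0.004,0.15],[0,0,0.2],[0,0,0.2],[0,0,0.2],[0,0,0.1],[0,0,0]], turn=[0,0,0,0,0,0], hand=[1,1,1,1,1,1])

```text
time_s: 4.0
tcp_pos: [0.4402, 0.1893, 0.0994]
tool_rot: [0.558, 0.83, 0.006, -0.002]
contact_force: [-0.6, 0.2, -0.4]
gripper_width: 0.996
```

```bash
python3 - <<'E'
from h import *
plan([.441,.1815,.084],112,step=.035)
snap('wrist','w3'); st()
E
```

```text
yaw 112.2 n 1
"linear": [[-0.05, -0.014, 0.103]]
"turn": [np.float64(0.0005)]
4.05 [0.4405 0.1894 0.1003] [[-0.377, 0.926, 0.005], [0.926, 0.377, 0.013], [0.011, 0.009, -1.0]] [-1.21  0.28 -0.46] 1.0001434727152285 [-0.694  0.484  0.282  2.116 -0.264  0.564  0.168]
```

View pics/w3.png

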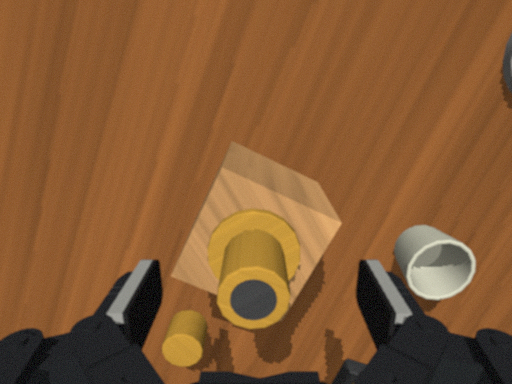

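Call:
apply_moves(linear=[[-0.05,-0.014,0.1],[0,0,0],[0,0,0]], turn=[0,0,0], hand=[1,1,1])

```text
time_s: 4.35
tcp_pos: [0.4426, 0.184, 0.0877]
tool_rot: [0.557, 0.831, 0.009, -0.001]
contact_force: [0.5, 1.0, 0.2]
gripper_width: 1.0
```

```bash
python3 - <<'E'
from h import *
st(); m=r.camera_model('wrist'); im=snap('wrist','w4'); plan([.441,.1815,.084],112)
print(proj('wrist',[.441,.1815,.119],m))
E
```

```text
4.35 [0.4426 0.184  0.0877] [[-0.38, 0.925, 0.008], [0.925, 0.38, 0.016], [0.012, 0.013, -1.0]] [0.54 0.99 0.24] 0.9997980847245674 [-0.668  0.503  0.265  2.131 -0.277  0.525  0.194]
yaw 112.3 n 1
"linear": [[-0.011, -0.016, 0.025]]
"turn": [np.float64(0.0009)]
[254.14643606 306.07762107]
```

View pics/w4.png

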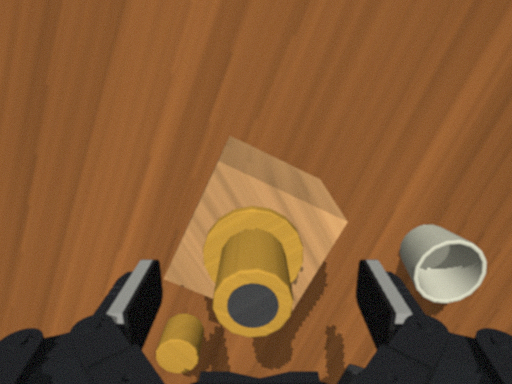

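Call:
apply_moves(linear=[[-0.012,-0.016,0.025],[0,0,0],[0,0,0],[0,0,0],[0,0,0]], turn=[0,0,0,0,0], hand=[1,-1,-1,-1,-1], newtons=60)

```text
time_s: 4.9
tcp_pos: [0.4416, 0.1825, 0.0861]
tool_rot: [0.556, 0.831, 0.01, -0.001]
contact_force: [-2.6, -0.5, 14.4]
gripper_width: 0.358
```

```bash
python3 - <<'E'
from h import *
st(); m=r.camera_model('wrist'); im=snap('wrist','w5'); print(r.grip_depth)
E
```

```text
4.9 [0.4416 0.1825 0.0861] [[-0.381, 0.925, 0.01], [0.925, 0.381, 0.018], [0.013, 0.017, -1.0]] [-2.62 -0.48 14.41] 0.3582300967249623 [-0.663  0.503  0.26   2.139 -0.28   0.514  0.2  ]
0.0187
```

View pics/w5.png

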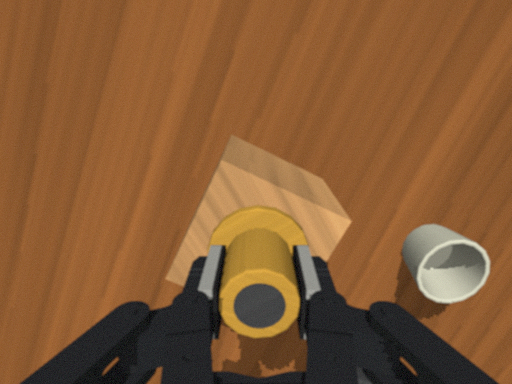

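Call:
apply_moves(linear=[[0,0,-0.03],[0,0,-0.1],[0,0,-0.2],[0,0,-0.2],[0,0,-0.2],[0,0,-0.15],[0,0,0],[0,0,0]], turn=[0,0,0,0,0,0,0,0], hand=[-1,-1,-1,-1,-1,-1,-1,-1])

```text
time_s: 5.75
tcp_pos: [0.4377, 0.1786, 0.2218]
tool_rot: [0.557, 0.831, 0.007, -0.002]
contact_force: [0.4, -0.4, -3.8]
gripper_width: 0.363
```

```bash
python3 - <<'E'
from h import *
st(); m=r.camera_model('wrist'); im=snap('wrist','w6'); snap('scene','s6');snap('side','d6')
E
```

```text
5.75 [0.4377 0.1786 0.2218] [[-0.38, 0.925, 0.004], [0.925, 0.38, 0.014], [0.011, 0.009, -1.0]] [ 0.39 -0.37 -3.82] 0.3626805203498148 [-0.761  0.3    0.373  1.982 -0.156  0.875  0.085]
```

View pics/w6.png

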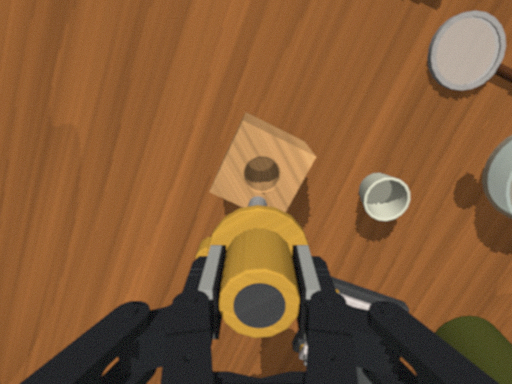

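View pics/s6.png

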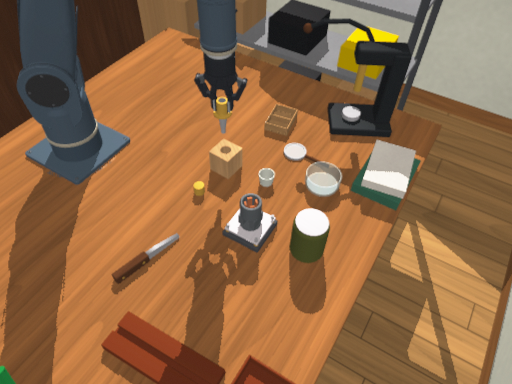

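```bash
python3 - <<'E'
from h import *
plan([.575,-.01,.23],95,step=.048)
E
```

```text
yaw 112.3 n 5
"linear": [[-0.302, 0.074, -0.012], [-0.297, 0.092, -0.012], [-0.291, 0.11, -0.012], [-0.284, 0.128, -0.012], [-0.275, 0.144, -0.012]]
"turn": [np.float64(0.0096), np.float64(0.0096), np.float64(0.0096), np.float64(0.0096), np.float64(0.0096)]
```

Call:
apply_moves(linear=[[-0.3,0.075,-0.012],[-0.3,0.09,-0.012],[-0.29,0.11,-0.012],[-0.28,0.13,-0.012],[-0.27,0.145,-0.012],[0,0,0],[0,0,0]], turn=[0.01,0.01,0.01,0.01,0.01,0,0], hand=[-1,-1,-1,-1,-1,-1,-1])

```text
time_s: 6.6
tcp_pos: [0.5753, -0.0152, 0.2172]
tool_rot: [0.682, 0.731, -0.001, -0.007]
contact_force: [-0.5, 0.9, -3.7]
gripper_width: 0.358
```

```bash
python3 - <<'E'
from h import *
st(); m=r.camera_model('wrist'); im=snap('wrist','w7');st()
for t in ['sleeve_mouth','sleeve','slot']:
        print(t,[(round(d['p'],2),np.round(d['at'],4).tolist()) for d in r.tip_of('wrist',t)[:2]])
print(proj('wrist',[.627,.0205,.121],m))
E
```

```text
6.6 [ 0.5753 -0.0152  0.2172] [[-0.069, 0.998, -0.012], [0.998, 0.069, 0.009], [0.01, -0.012, -1.0]] [-0.46  0.86 -3.71] 0.3583643701123938 [-0.357  0.485  0.474  1.728 -0.265  1.004  0.285]
6.65 [ 0.5752 -0.0157  0.2174] [[-0.069, 0.998, -0.012], [0.998, 0.069, 0.008], [0.009, -0.011, -1.0]] [-0.49 -0.7  -2.69] 0.3598254768960105 [-0.357  0.485  0.475  1.728 -0.264  1.004  0.285]
sleeve_mouth [(0.62, [0.6296, 0.021, 0.119])]
sleeve [(0.72, [0.6222, 0.0229, 0.0304])]
slot [(0.66, [0.6249, 0.0273, 0.0408])]
[337.10655929 152.64260314]
```

View pics/w7.png

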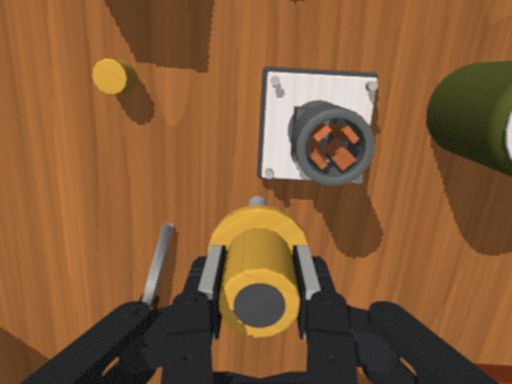

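```bash
python3 - <<'E'
from h import *
im=cv2.imread('pics/w7.png'); cv2.imwrite('pics/z7.png',cv2.resize(im[60:200,250:390],(560,560),interpolation=cv2.INTER_CUBIC))
print(ray('wrist',339,144,.121))
E
```

```text
[0.62753063 0.02876146 0.121     ]
```

View pics/z7.png

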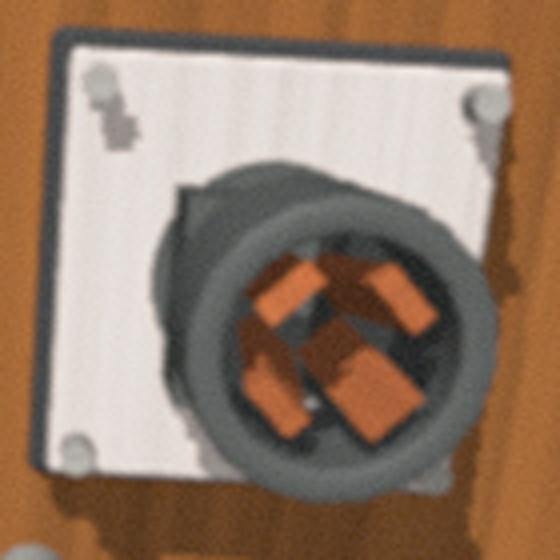

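```bash
python3 - <<'E'
from h import *
st(); m=r.camera_model('wrist'); im=snap('wrist','w8')
print(ray('wrist',335.6,147,.121),proj('wrist',[.627,.0205,.121]))
# flange of held die, top center
a=im[60:200,250:390,::-1]; cv2.imwrite('pics/z8.png',np.hstack([cv2.resize(a,(400,400)),cv2.resize(im[190:350,180:340,::-1],(400,400))]))
E
```

```text
6.8 [ 0.575  -0.0132  0.2185] [[-0.072, 0.997, -0.011], [0.997, 0.073, 0.01], [0.011, -0.01, -1.0]] [-0.17  0.68 -3.05] 0.3591930409681057 [-0.36   0.483  0.473  1.728 -0.264  1.005  0.285]
[0.62566574 0.02662063 0.121     ] [336.23133448 155.57340719]
```

View pics/z8.png

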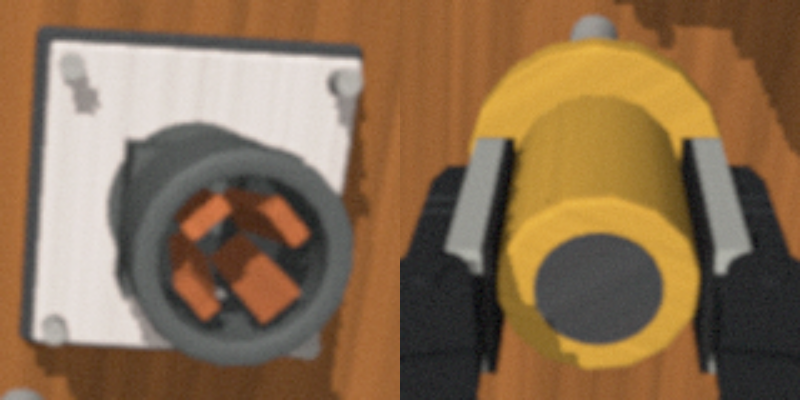

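```bash
python3 - <<'E'
from h import *
plan([.6268,.0225,.213],93,step=.03)
E
```

```text
yaw 94.2 n 3
"linear": [[0.07, 0.12, 0.013], [0.071, 0.12, 0.013], [0.072, 0.119, 0.013]]
"turn": [np.float64(0.0011), np.float64(0.0011), np.float64(0.0011)]
```

Call:
apply_moves(linear=[[0.07,0.12,0.01],[0.07,0.12,0.01],[0.07,0.12,0.01],[0,0,0],[0,0,0]], turn=[0.001,0.001,0.001,0,0], hand=[-1,-1,-1,-1,-1])

```text
time_s: 7.35
tcp_pos: [0.6263, 0.0288, 0.2148]
tool_rot: [0.685, 0.728, 0.001, -0.008]
contact_force: [-1.0, -0.7, -3.4]
gripper_width: 0.356
```

```bash
cat >> h.py <<'E'
def pair(n,h=45,w=50):
    o=[]
    for c,(u,v) in (('scene',(251,205)),('side',(269,182))):
        im=snap(c,c+n)[:,:,::-1]; o.append(cv2.resize(im[v-h:v+h,u-w//2*1-0:u+w//2],None,fx=8,fy=8,interpolation=cv2.INTER_CUBIC)[:600] if 0 else cv2.resize(im[v-h:v+25,u-w:u+w],(400,280),interpolation=cv2.INTER_CUBIC))
    cv2.imwrite(f'pics/p{n}.png',np.vstack(o))
E
python3 - <<'E'
from h import *
s=st(); pair('9'); st()
E
```

```text
7.35 [0.6263 0.0288 0.2148] [[-0.061, 0.998, -0.01], [0.998, 0.061, 0.013], [0.013, -0.009, -1.0]] [-1.01 -0.74 -3.39] 0.35550508048201074 [-0.392  0.562  0.463  1.597 -0.291  1.06   0.217]
7.45 [0.6262 0.0287 0.2149] [[-0.061, 0.998, -0.01], [0.998, 0.061, 0.013], [0.014, -0.009, -1.0]] [-0.37  0.26 -3.7 ] 0.3596694959795549 [-0.391  0.562  0.463  1.598 -0.291  1.06   0.217]
```

View pics/p9.png

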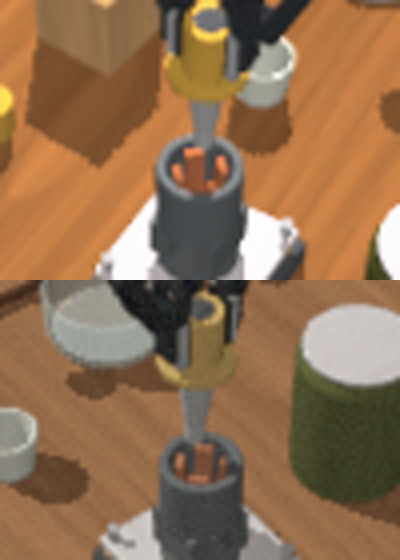

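```bash
python3 - <<'E'
from h import *
plan([.6275,.0228,.213],93,step=.03)
E
```

```text
yaw 93.5 n 1
"linear": [[-0.04, 0.006, 0.012]]
"turn": [np.float64(0.0014)]
```

Call:
apply_moves(linear=[[-0.04,0.006,0.01],[0,0,0],[0,0,0]], turn=[0,0,0], hand=[-1,-1,-1])

```text
time_s: 7.75
tcp_pos: [0.6264, 0.0212, 0.2138]
tool_rot: [0.686, 0.728, 0.001, -0.008]
contact_force: [0.3, 0.4, -3.2]
gripper_width: 0.362
```

```bash
python3 - <<'E'
from h import *
s=st(); plan([.6275,.0228,.213],93,step=.03);pair('10'); st()
E
```

```text
7.75 [0.6264 0.0212 0.2138] [[-0.06, 0.998, -0.01], [0.998, 0.06, 0.013], [0.014, -0.009, -1.0]] [ 0.31  0.38 -3.25] 0.3618761685165825 [-0.379  0.562  0.463  1.599 -0.292  1.058  0.229]
yaw 93.4 n 1
"linear": [[0.01, 0.008, 0.005]]
"turn": [np.float64(0.0012)]
7.85 [0.6265 0.0211 0.2138] [[-0.06, 0.998, -0.01], [0.998, 0.06, 0.013], [0.013, -0.009, -1.0]] [ 0.01  0.09 -2.66] 0.35933304478557 [-0.379  0.563  0.463  1.599 -0.292  1.058  0.228]
```

View pics/p10.png

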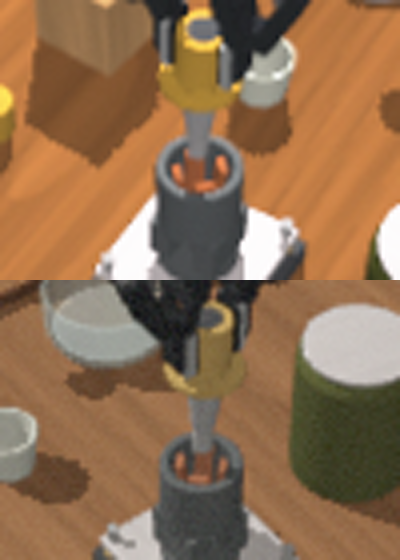

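Call:
apply_moves(linear=[[0.01,0.008,0],[0,0,0.08],[0,0,0.1],[0,0,0.1],[0,0,0.08],[0,0,0.05],[0,0,0],[0,0,0]], turn=[0,0,0,0,0,0,0,0], hand=[-1,-1,-1,-1,-1,-1,-1,-1])

```text
time_s: 8.65
tcp_pos: [0.6271, 0.0235, 0.1471]
tool_rot: [0.686, 0.728, 0.001, -0.008]
contact_force: [-0.6, -1.2, -2.3]
gripper_width: 0.362
```

```bash
python3 - <<'E'
from h import *
s=st(); plan([.6275,.0228,.147],93,step=.03);pair('11'); st()
E
```

```text
8.65 [0.6271 0.0235 0.1471] [[-0.06, 0.998, -0.01], [0.998, 0.06, 0.012], [0.013, -0.009, -1.0]] [-0.56 -1.24 -2.32] 0.3623712990546298 [-0.364  0.629  0.431  1.676 -0.33   0.918  0.26 ]
yaw 93.4 n 1
"linear": [[-0.004, 0.002, 0.001]]
"turn": [np.float64(0.0012)]
8.75 [0.6271 0.0235 0.1474] [[-0.06, 0.998, -0.009], [0.998, 0.06, 0.012], [0.013, -0.009, -1.0]] [-0.41 -0.49 -3.23] 0.3619132103026127 [-0.364  0.628  0.431  1.676 -0.33   0.919  0.26 ]
```

View pics/p11.png

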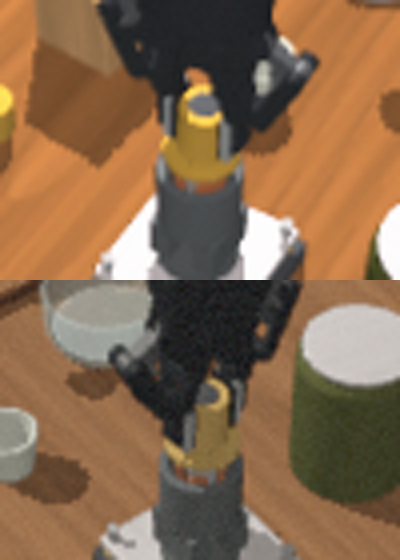

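Call:
apply_moves(linear=[[0,0,0.004],[0,0,0.004],[0,0,0.004],[0,0,0.004],[0,0,0.004],[0,0,0.004],[0,0,0.004],[0,0,0.004]], turn=[0.023,0.023,0.023,0.023,-0.023,-0.023,-0.023,-0.023], hand=[-1,-1,-1,-1,-1,-1,-1,-1])

```text
time_s: 9.55
tcp_pos: [0.6271, 0.0234, 0.1471]
tool_rot: [0.689, 0.725, 0.002, -0.007]
contact_force: [-1.4, -0.1, -3.1]
gripper_width: 0.362
```

```bash
python3 - <<'E'
from h import *
st()
E
```

```text
9.55 [0.6271 0.0234 0.1471] [[-0.051, 0.999, -0.007], [0.999, 0.051, 0.013], [0.013, -0.006, -1.0]] [-1.35 -0.11 -3.11] 0.3620637367468243 [-0.365  0.627  0.433  1.68  -0.333  0.914  0.254]
```

Call:
apply_moves(linear=[[0,0,0.01],[0,0,0.01],[0,0,0.01],[0,0,0.01],[0,0,0.01],[0,0,0.01],[0,0,0.01],[0,0,0.01]], turn=[0.023,0.023,0.023,0.023,-0.023,-0.023,-0.023,-0.023], hand=[-1,-1,-1,-1,-1,-1,-1,-1])

```text
time_s: 10.35
tcp_pos: [0.6264, 0.0232, 0.1412]
tool_rot: [0.689, 0.725, 0.004, -0.007]
contact_force: [-3.9, 0.0, -0.1]
gripper_width: 0.358
```

```bash
python3 - <<'E'
from h import *
st()
E
```

```text
10.35 [0.6264 0.0232 0.1412] [[-0.051, 0.999, -0.004], [0.999, 0.051, 0.015], [0.015, -0.003, -1.0]] [-3.88  0.03 -0.1 ] 0.3578560596994881 [-0.361  0.631  0.427  1.691 -0.338  0.897  0.26 ]
```

Call:
apply_moves(linear=[[0,-0.003,0.007],[0,-0.003,0.007],[0,0,0.007],[0,0,0.007],[0,0,0.007],[0,0,0.007],[0,0,0.007],[0,0,0.007]], turn=[0.023,0.023,0.023,0.023,-0.023,-0.023,-0.023,-0.023], hand=[-1,-1,-1,-1,-1,-1,-1,-1])

```text
time_s: 11.15
tcp_pos: [0.6262, 0.0231, 0.1399]
tool_rot: [0.689, 0.725, 0.007, -0.005]
contact_force: [-3.3, 0.8, -0.1]
gripper_width: 0.357
```

```bash
python3 - <<'E'
from h import *
st();pair('12'); st()
E
```

```text
11.15 [0.6262 0.0231 0.1399] [[-0.051, 0.999, 0.002], [0.999, 0.051, 0.018], [0.018, 0.003, -1.0]] [-3.35  0.79 -0.14] 0.35738935663388727 [-0.358  0.629  0.424  1.699 -0.342  0.885  0.264]
11.25 [0.6262 0.0232 0.14  ] [[-0.047, 0.999, 0.003], [0.999, 0.047, 0.019], [0.019, 0.003, -1.0]] [-2.68 -0.27 -0.03] 0.35901585465180547 [-0.358  0.628  0.424  1.699 -0.343  0.885  0.261]
```

View pics/p12.png

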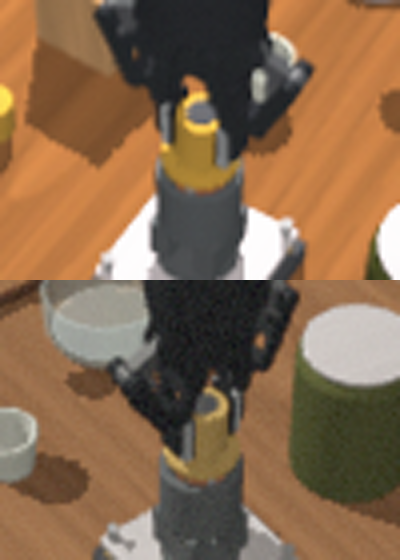

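Call:
apply_moves(linear=[[0,0,0.012],[0,0,0.012],[0,0,0.012],[0,0,0.012]], turn=[0.0235,0.0235,0.0235,0.0235], hand=[-1,-1,-1,-1])

```text
time_s: 11.65
tcp_pos: [0.6267, 0.0229, 0.1366]
tool_rot: [0.875, 0.484, 0.008, -0.008]
contact_force: [-4.1, -0.4, 3.9]
gripper_width: 0.36
```

```bash
python3 - <<'E'
from h import *
st()
E
```

```text
11.65 [0.6267 0.0229 0.1366] [[0.532, 0.847, 0.006], [0.846, -0.532, 0.022], [0.021, -0.006, -1.0]] [-4.07 -0.42  3.86] 0.3599927380708036 [-0.451  0.669  0.595  1.708 -0.485  0.909 -0.213]
```

Call:
apply_moves(linear=[[0,0,0.01],[0,0,0.01],[0,0,0.01],[0,0,0.01],[0,0,0.01],[0,0,0.01]], turn=[-0.0235,-0.0235,-0.0235,-0.0235,-0.0235,-0.0235], hand=[-1,-1,-1,-1,-1,-1])

```text
time_s: 12.25
tcp_pos: [0.6261, 0.023, 0.1328]
tool_rot: [0.587, 0.809, 0.011, -0.003]
contact_force: [-4.2, -0.4, 4.2]
gripper_width: 0.355
```

```bash
python3 - <<'E'
from h import *
st()
E
```

```text
12.25 [0.6261 0.023  0.1328] [[-0.31, 0.951, 0.007], [0.951, 0.31, 0.022], [0.018, 0.014, -1.0]] [-4.25 -0.42  4.24] 0.35546985852149326 [-0.307  0.621  0.34   1.709 -0.29   0.852  0.48 ]
```

Call:
apply_moves(linear=[[0,0,0.009],[0,0,0.009],[0,0,0.009],[0,0,0.009],[0,0,0.009]], turn=[0.0235,0.0235,0.0235,0.0235,0.0235], hand=[-1,-1,-1,-1,-1])

```text
time_s: 12.75
tcp_pos: [0.6266, 0.023, 0.1316]
tool_rot: [0.844, 0.536, 0.012, -0.008]
contact_force: [-4.5, 0.0, 4.8]
gripper_width: 0.36
```

```bash
python3 - <<'E'
from h import *
st()
E
```

```text
12.75 [0.6266 0.023  0.1316] [[0.424, 0.906, 0.011], [0.905, -0.424, 0.026], [0.028, -0.001, -1.0]] [-4.55  0.02  4.75] 0.35959735499206374 [-0.427  0.662  0.553  1.717 -0.466  0.883 -0.107]
```

Call:
apply_moves(linear=[[0,0,0.009],[0,0,0.009],[0,0,0.009],[0,0,0.009],[0,0,0.009]], turn=[-0.0235,-0.0235,-0.0235,-0.0235,-0.0235], hand=[-1,-1,-1,-1,-1])

```text
time_s: 13.25
tcp_pos: [0.626, 0.0231, 0.1294]
tool_rot: [0.598, 0.802, 0.014, -0.003]
contact_force: [-4.3, 0.2, 7.3]
gripper_width: 0.358
```

```bash
python3 - <<'E'
from h import *
st();pair('13')
E
```

```text
13.25 [0.626  0.0231 0.1294] [[-0.285, 0.958, 0.012], [0.958, 0.285, 0.025], [0.021, 0.019, -1.0]] [-4.34  0.21  7.25] 0.3582918292210455 [-0.307  0.623  0.342  1.718 -0.301  0.839  0.465]
```

View pics/p13.png

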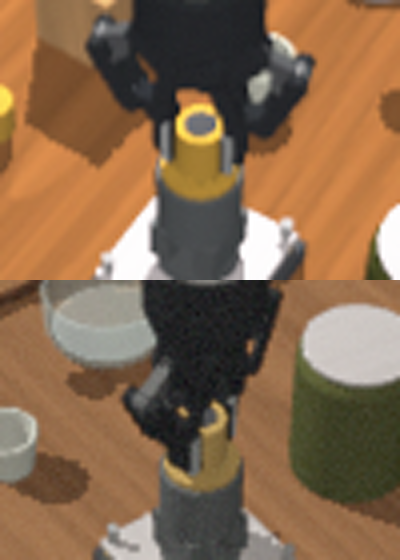

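Call:
apply_moves(linear=[[0,0,0.005],[0,0,0.006],[0,0,0.006],[0,0,0.006]], turn=[0.0235,0.0235,0.0235,0.0235], hand=[-1,-1,-1,-1])

```text
time_s: 13.75
tcp_pos: [0.6265, 0.0232, 0.1305]
tool_rot: [0.811, 0.585, 0.015, -0.007]
contact_force: [-3.8, 0.4, 4.0]
gripper_width: 0.358
```

```bash
python3 - <<'E'
from h import *
st()
E
```

```text
13.75 [0.6265 0.0232 0.1305] [[0.314, 0.949, 0.015], [0.949, -0.314, 0.029], [0.032, 0.005, -0.999]] [-3.84  0.4   4.04] 0.35816213916948125 [-0.406  0.653  0.516  1.722 -0.444  0.868 -0.009]
```

Call:
apply_moves(linear=[[0,0,0.008],[0,0,0.008],[0,0,0.008],[0,0,0.008],[0,0,0.008]], turn=[-0.0235,-0.0235,-0.0235,-0.0235,-0.0235], hand=[-1,-1,-1,-1,-1])

```text
time_s: 14.25
tcp_pos: [0.6258, 0.0232, 0.1292]
tool_rot: [0.549, 0.835, 0.016, -0.001]
contact_force: [-4.8, 0.3, 7.9]
gripper_width: 0.353
```

```bash
python3 - <<'E'
from h import *
s=st();print(s['tcp_pos'][2]*1000+(s['contact_force'][2]+3.4)/2.6)
E
```

```text
14.25 [0.6258 0.0232 0.1292] [[-0.396, 0.918, 0.016], [0.918, 0.396, 0.029], [0.02, 0.026, -0.999]] [-4.82  0.29  7.86] 0.35295890022937126 [-0.284  0.617  0.305  1.721 -0.277  0.828  0.561]
133.48644249770123
```

Call:
apply_moves(linear=[[0,0,0.006],[0,0,0.008],[0,0,0.008],[0,0,0.008]], turn=[0.0235,0.0235,0.0235,0.0235], hand=[-1,-1,-1,-1])

```text
time_s: 14.65
tcp_pos: [0.6263, 0.0231, 0.1297]
tool_rot: [0.773, 0.634, 0.018, -0.006]
contact_force: [-4.6, 0.5, 5.5]
gripper_width: 0.356
```

```bash
python3 - <<'E'
from h import *
s=st();print(s['tcp_pos'][2]*1000+(s['contact_force'][2]+3.4)/2.6); pair('14')
E
```

```text
14.65 [0.6263 0.0231 0.1297] [[0.194, 0.981, 0.019], [0.98, -0.195, 0.032], [0.035, 0.012, -0.999]] [-4.59  0.45  5.51] 0.3564132568916282 [-0.383  0.643  0.477  1.726 -0.419  0.853  0.093]
133.17074985754942
```

View pics/p14.png

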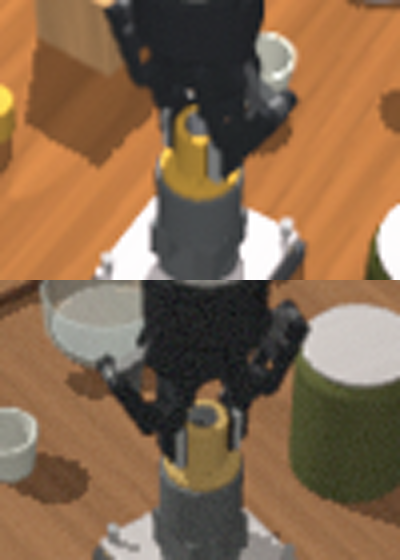

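Call:
apply_moves(linear=[[0,0,-0.008],[0,0,-0.003],[0,0,0],[0,0,0],[0,0,0],[0,0,-0.1],[0,0,-0.25],[0,0,-0.25]], turn=[0,0,0,0,0,0,0,0], hand=[-1,-1,0.5,0.5,0.7,0.7,0.7,0.7])

```text
time_s: 15.55
tcp_pos: [0.6237, 0.0209, 0.2227]
tool_rot: [0.776, 0.63, 0.016, -0.007]
contact_force: [0.7, -0.6, 0.3]
gripper_width: 0.851
```

```bash
python3 - <<'E'
from h import *
st();pair('15');st()
E
```

```text
15.55 [0.6237 0.0209 0.2227] [[0.205, 0.979, 0.015], [0.978, -0.205, 0.031], [0.034, 0.008, -0.999]] [ 0.67 -0.62  0.26] 0.8509824564472805 [-0.419  0.551  0.54   1.621 -0.352  1.05   0.023]
15.65 [0.6266 0.0201 0.2271] [[0.205, 0.979, 0.024], [0.978, -0.205, 0.032], [0.036, 0.017, -0.999]] [-0.21  0.   -0.2 ] 0.8489608668946719 [-0.419  0.546  0.542  1.616 -0.353  1.05   0.024]
```

View pics/p15.png

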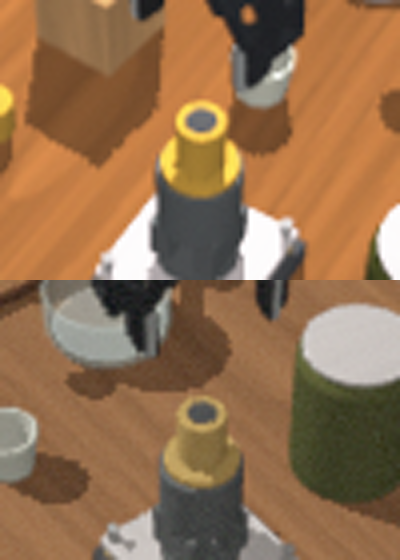

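```bash
python3 - <<'E'
from h import *
for c,(u,v),(pu,pv) in (('scene',(251,205),(201,120)),('side',(269,182),(203,412-280))):
    for z in (.1645,.1675,.1705):
        q=proj(c,[.6268,.0225,z]); print(c,z,(q-[u-50,v-45])*4,'obs',pu,pv)
    q=proj(c,[.6268,.0225,.121]);print((q-[u-50,v-45])*4)
    print([(round(d['p'],2),np.round(d['at'],4).tolist()) for t in ('die_head','slot') for d in r.tip_of(c,t)[:1]])
E
```

```text
scene 0.1645 [200.98213746 122.43117548] obs 201 120
scene 0.1675 [201.07219676 119.1898301 ] obs 201 120
scene 0.1705 [201.16266217 115.93386821] obs 201 120
[199.72027768 167.8470675 ]
[(0.58, [0.6265, 0.0241, 0.1493]), (0.75, [0.6219, 0.0251, 0.0383])]
side 0.1645 [199.96946646 134.6255464 ] obs 203 132
side 0.1675 [200.01273019 131.27614178] obs 203 132
side 0.1705 [200.05617456 127.91275158] obs 203 132
[199.36176691 181.67262195]
[(0.87, [0.6248, 0.0195, 0.1429]), (0.9, [0.6278, 0.0208, 0.0415])]
```

```bash
python3 - <<'E'
from h import *
o=[]
for n in ('0','15'):
    for c,(u,v) in (('scene',(251,200)),('side',(269,182))):
        im=cv2.imread(f'pics/{c}{n}.png'); o.append(cv2.resize(im[v-32:v+28,u-20:u+20],(400,600),interpolation=cv2.INTER_CUBIC)[:, :])
cv2.imwrite('pics/q1.png',np.hstack([o[0],o[2]])); cv2.imwrite('pics/q2.png',np.hstack([o[1],o[3]]))
for c,(u,v) in (('scene',(251,200)),('side',(269,182))):
    for z in (.1645,.127,.121): print(c,z,(proj(c,[.6268,.0225,z])-[u-20,v-32])*10)
E
```

```text
scene 0.1645 [202.45534366 226.0779387 ]
scene 0.127 [199.72394308 324.38441878]
scene 0.121 [199.3006942  339.61766875]
side 0.1645 [199.92366616 206.56386601]
side 0.127 [198.60866084 308.36936215]
side 0.121 [198.40441728 324.18155487]
```

View pics/q1.png

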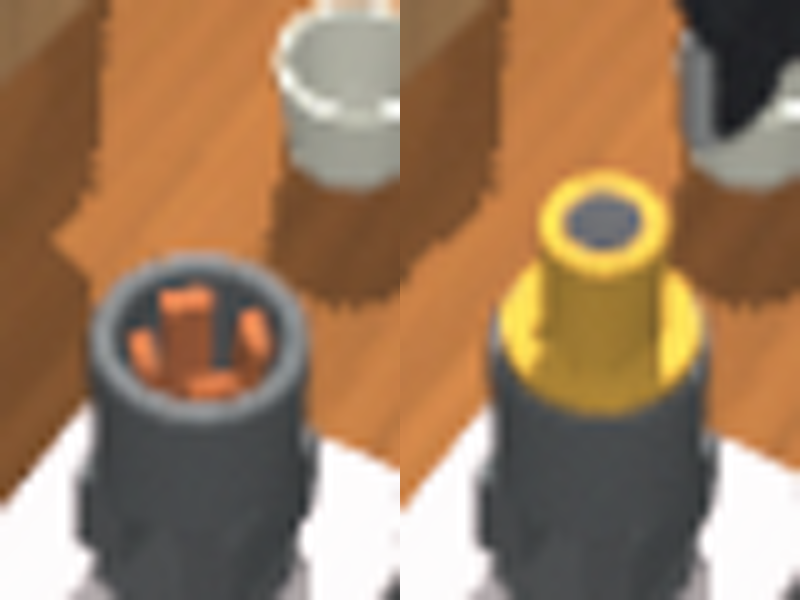

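View pics/q2.png

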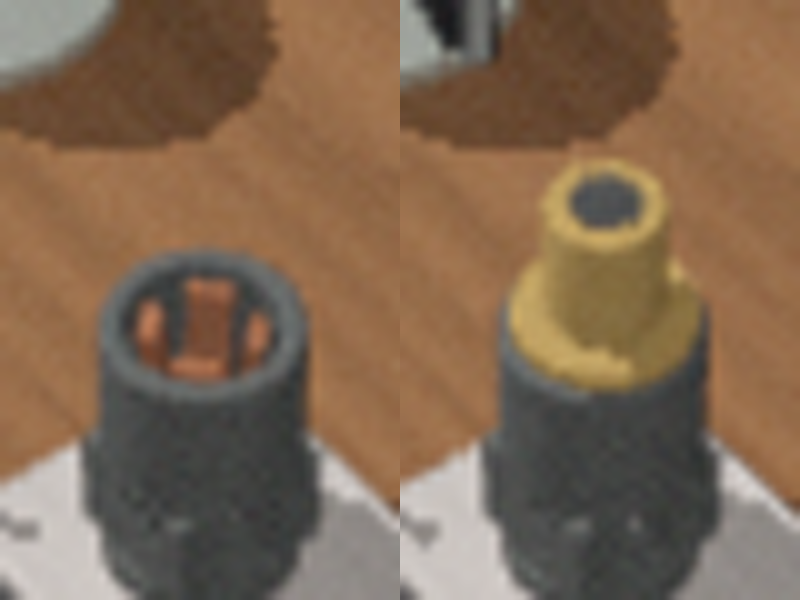

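```bash
python3 - <<'E'
from h import *
st();plan([.44,-.26,.19],78,step=.045)
E
```

```text
15.85 [0.6236 0.0214 0.2207] [[0.204, 0.979, 0.015], [0.978, -0.204, 0.032], [0.034, 0.008, -0.999]] [ 0.35 -0.53 -0.49] 0.8516036327394486 [-0.419  0.552  0.538  1.624 -0.354  1.046  0.025]
yaw 78.2 n 8
"linear": [[-0.261, -0.102, 0.026], [-0.261, -0.102, 0.026], [-0.261, -0.102, 0.026], [-0.261, -0.102, 0.026], [-0.261, -0.101, 0.026], [-0.261, -0.101, 0.026], [-0.261, -0.101, 0.026], [-0.261, -0.101, 0.026]]
"turn": [np.float64(0.0001), np.float64(0.0001), np.float64(0.0001), np.float64(0.0001), np.float64(0.0001), np.float64(0.0001), np.float64(0.0001), np.float64(0.0001)]
```

Call:
apply_moves(linear=[[-0.26,-0.1,-0.02],[-0.26,-0.1,0],[-0.26,-0.1,0],[-0.26,-0.1,0],[-0.26,-0.1,0],[-0.26,-0.1,0.02],[-0.26,-0.1,0.02],[-0.1,-0.04,0]], turn=[0,0,0,0,0,0,0,0], hand=[0.2,0.2,0.2,0.2,0.2,0.2,0.2,0.2])

```text
time_s: 16.65
tcp_pos: [0.4488, -0.2408, 0.1987]
tool_rot: [0.773, 0.634, 0.011, -0.013]
contact_force: [0.4, 0.5, 0.7]
gripper_width: 0.598
```

```bash
python3 - <<'E'
from h import *
st()
E
```

```text
16.65 [ 0.4488 -0.2408  0.1987] [[0.195, 0.981, 0.001], [0.98, -0.195, 0.035], [0.034, -0.006, -0.999]] [0.39 0.54 0.67] 0.5976850729873308 [ 0.038  0.425  0.555  1.914 -0.319  0.904  0.561]
```

Call:
apply_moves(linear=[[0,0,0],[0,0,0]], turn=[0,0], hand=[0.2,0.2])

```text
time_s: 16.85
tcp_pos: [0.4465, -0.2424, 0.1975]
tool_rot: [0.775, 0.632, 0.01, -0.014]
contact_force: [-0.2, 0.3, -0.3]
gripper_width: 0.599
```

```bash
python3 - <<'E'
from h import *
st(); m=r.camera_model('wrist'); im=snap('wrist','w16')
for t in ['drift','drift_grip','drift_tip']:
        print(t,[(round(d['p'],2),np.round(d['at'],4).tolist()) for d in r.tip_of('wrist',t)[:2]])
for c in ('scene','side','wrist'):
    d=r.trace(c,'drift')
    if d:
        np.save(f'pics/tr_{c}.npy',d[0]['region'])
np.save('pics/mw.npy',m)
st()
E
```

```text
16.85 [ 0.4465 -0.2424  0.1975] [[0.201, 0.98, -0.002], [0.979, -0.201, 0.035], [0.034, -0.009, -0.999]] [-0.2   0.27 -0.27] 0.5990148179339501 [ 0.042  0.426  0.556  1.916 -0.319  0.903  0.561]
drift [(0.81, [0.4431, -0.2378, 0.0024]), (0.51, [0.44, -0.2434, 0.0123])]
drift_grip [(0.69, [0.4402, -0.2419, 0.016])]
drift_tip [(0.79, [0.474, -0.0977, 0.0002])]
17.2 [ 0.4472 -0.242   0.198 ] [[0.198, 0.98, -0.001], [0.98, -0.198, 0.035], [0.034, -0.008, -0.999]] [-0.42 -0.51  0.38] 0.6030277848346124 [ 0.04   0.425  0.556  1.916 -0.319  0.903  0.562]
```

View pics/w16.png

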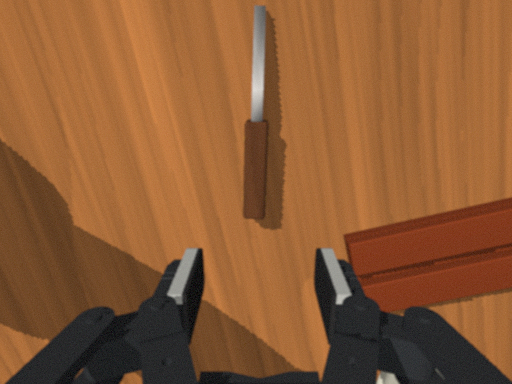

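```bash
python3 - <<'E'
from h import *
m=np.load('pics/mw.npy',allow_pickle=True).item()
a=ray('wrist',260,8,.005,m); b=ray('wrist',254.2,210,.026,m); c=ray('wrist',257,122,.026,m); print(a,b,c)
for p,q in ((a,b),(c,b)): d=p-q; print(np.linalg.norm(d[:2]),np.degrees(np.arctan2(d[1],d[0])))
# fixed cameras, scene0
s=ray('scene',117,271,.02);print(s)
E
```

```text
[ 0.47457599 -0.09946337  0.005     ] [ 0.43253402 -0.27738189  0.026     ] [ 0.45251997 -0.19442697  0.026     ]
0.18281828056826718 76.70493706956546
0.08532851678343188 76.45414514130968
[ 0.42378665 -0.26886297  0.02      ]
```

```bash
python3 - <<'E'
from h import *
plan([.4378,-.272,.04],77.5,step=.04)
E
```

```text
yaw 78.5 n 5
"linear": [[-0.042, -0.004, 0.211], [-0.042, -0.004, 0.211], [-0.042, -0.004, 0.211], [-0.042, -0.004, 0.211], [-0.042, -0.004, 0.211]]
"turn": [np.float64(0.0006), np.float64(0.0006), np.float64(0.0006), np.float64(0.0006), np.float64(0.0006)]
```

Call:
apply_moves(linear=[[-0.042,-0.004,0.2],[-0.042,-0.004,0.2],[-0.042,-0.004,0.2],[-0.042,-0.004,0.2],[-0.042,-0.004,0.2],[0,0,0],[0,0,0]], turn=[0.0005,0.0005,0.0005,0.0005,0.0005,0,0], hand=[0.2,0.2,0.2,0.2,0.2,0.2,0.2])

```text
time_s: 17.9
tcp_pos: [0.4428, -0.2656, 0.0439]
tool_rot: [0.777, 0.63, 0.012, -0.012]
contact_force: [0.0, -0.6, 0.6]
gripper_width: 0.6
```

```bash
python3 - <<'E'
from h import *
st(); plan([.4373,-.2664,.006],77.5); snap('wrist','w17')
E
```

```text
17.9 [ 0.4428 -0.2656  0.0439] [[0.207, 0.978, 0.005], [0.978, -0.207, 0.033], [0.034, -0.002, -0.999]] [ 0.03 -0.59  0.59] 0.6000419539133971 [ 0.221  0.645  0.383  2.053 -0.508  0.551  0.77 ]
yaw 78.0 n 1
"linear": [[-0.013, -0.035, 0.252]]
"turn": [np.float64(0.0015)]
```

View pics/w17.png

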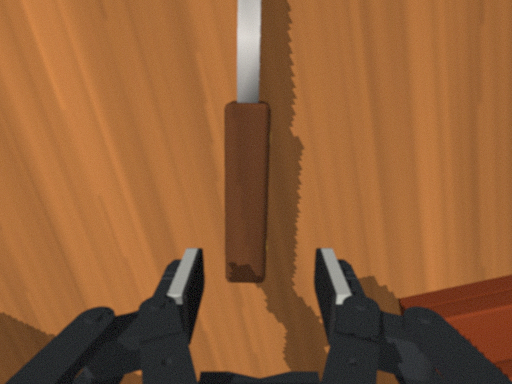

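Call:
apply_moves(linear=[[-0.018,-0.035,0.08],[0,0,0.08],[0,0,0.06],[0,0,0.02],[0,0,0]], turn=[0.0015,0,0,0,0], hand=[0.2,0.2,0.2,0.2,0.2])

```text
time_s: 18.45
tcp_pos: [0.4421, -0.2658, 0.0115]
tool_rot: [0.778, 0.627, 0.015, -0.008]
contact_force: [0.3, -0.4, 0.4]
gripper_width: 0.595
```

```bash
python3 - <<'E'
from h import *
st(); plan([.4373,-.2664,.006],77.5); snap('wrist','w18')
E
```

```text
18.45 [ 0.4421 -0.2658  0.0115] [[0.212, 0.977, 0.013], [0.977, -0.212, 0.03], [0.032, 0.006, -0.999]] [ 0.33 -0.43  0.44] 0.5950901920807822 [ 0.262  0.69   0.324  2.081 -0.555  0.462  0.809]
yaw 77.7 n 1
"linear": [[-0.011, -0.03, 0.037]]
"turn": [np.float64(0.0007)]
```

View pics/w18.png

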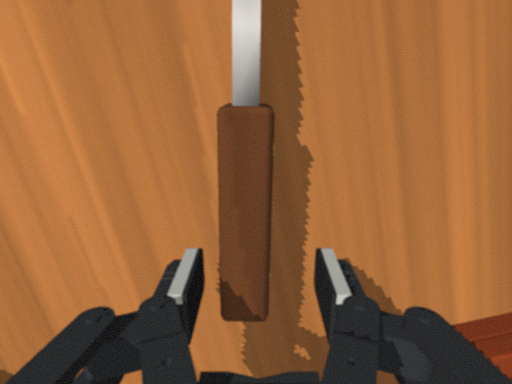

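Call:
apply_moves(linear=[[-0.012,-0.035,0.02],[0,0,0.012],[0,0,0],[0,0,0]], turn=[0.0007,0,0,0], hand=[0.2,0.2,0.2,0.2])

```text
time_s: 18.9
tcp_pos: [0.4365, -0.2666, 0.0071]
tool_rot: [0.78, 0.626, 0.015, -0.007]
contact_force: [-0.5, -0.4, -0.4]
gripper_width: 0.598
```

```bash
python3 - <<'E'
from h import *
s=st(); plan([.4373,-.2664,.006],77.5); print(proj('wrist',s['tcp_pos']),proj('wrist',np.array(s['tcp_pos'])+[0,0,.019]))
print(proj('wrist',[.443-.048*.216,-.241-.048*.976,.026]))
E
```

```text
18.9 [ 0.4365 -0.2666  0.0071] [[0.217, 0.976, 0.014], [0.976, -0.217, 0.03], [0.032, 0.007, -0.999]] [-0.5  -0.45 -0.38] 0.5983885794371563 [ 0.276  0.693  0.313  2.094 -0.563  0.442  0.82 ]
yaw 77.5 n 1
"linear": [[0.003, 0.005, 0.008]]
"turn": [np.float64(-0.0001)]
[259.55575574 261.1048037 ] [259.94386506 283.14506135]
[261.87881929 325.80641198]
```

Aligned; close the fingers.

Call:
apply_moves(linear=[[0.003,0.005,0],[0,0,0],[0,0,0],[0,0,0],[0,0,0]], turn=[0,0,0,0,0], hand=[-1,-1,-1,-1,-1], newtons=70)

```text
time_s: 19.4
tcp_pos: [0.4375, -0.2665, 0.0076]
tool_rot: [0.78, 0.626, 0.015, -0.007]
contact_force: [-0.7, 0.1, 0.7]
gripper_width: 0.236
```

```bash
python3 - <<'E'
from h import *
s=st(); snap('wrist','w19')
E
```

```text
19.4 [ 0.4375 -0.2665  0.0076] [[0.217, 0.976, 0.015], [0.976, -0.217, 0.029], [0.032, 0.008, -0.999]] [-0.74  0.1   0.71] 0.23583934611713034 [ 0.274  0.693  0.314  2.093 -0.563  0.444  0.818]
```

View pics/w19.png

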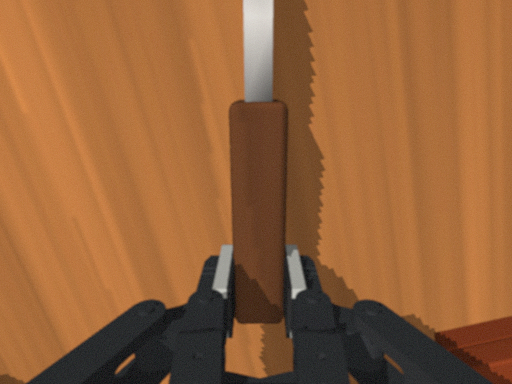

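```bash
python3 - <<'E'
from h import *
print('can',ray('scene',309,243,.0),'board',ray('scene',128,318,.026),ray('scene',222,378,.026),'weight',ray('scene',199,193,0))
plan([.55,-.24,.065],90,step=.04)
E
```

```text
can [0.78065522 0.07116821 0.        ] board [ 0.53208659 -0.34574983  0.026     ] [ 0.78352948 -0.33932949  0.026     ] weight [0.4317579  0.05399665 0.        ]
yaw 77.5 n 4
"linear": [[0.084, 0.173, -0.096], [0.074, 0.178, -0.096], [0.064, 0.182, -0.096], [0.054, 0.185, -0.096]]
"turn": [np.float64(-0.0087), np.float64(-0.0087), np.float64(-0.0087), np.float64(-0.0087)]
```

Call:
apply_moves(linear=[[0,0,-0.1],[0,0,-0.2],[0.084,0.175,-0.07],[0.074,0.18,0],[0.064,0.18,0],[0.054,0.185,0],[0,0,0],[0,0,0]], turn=[0,0,-0.009,-0.009,-0.009,-0.009,0,0], hand=[-1,-1,-1,-1,-1,-1,-1,-1])

```text
time_s: 20.25
tcp_pos: [0.552, -0.2401, 0.066]
tool_rot: [0.702, 0.712, 0.015, -0.006]
contact_force: [-1.6, -0.1, -1.3]
gripper_width: 0.24
```

```bash
python3 - <<'E'
from h import *
s=st(); snap('wrist','w20');snap('scene','scene20');snap('side','side20')
for c in ('scene','side'): print([(t,np.round(d['at'],4).tolist()) for t in ('drift_tip','drift_grip') for d in r.tip_of(c,t)[:1]])
E
```

```text
20.25 [ 0.552  -0.2401  0.066 ] [[-0.015, 1.0, 0.011], [0.999, 0.014, 0.03], [0.03, 0.012, -0.999]] [-1.57 -0.12 -1.33] 0.24035460597296468 [ 0.117  0.691  0.381  1.825 -0.424  0.709  0.761]
[('drift_tip', [0.5476, -0.0675, 0.0579]), ('drift_grip', [0.5554, -0.212, 0.0702])]
[('drift_tip', [0.5488, -0.0687, 0.0577]), ('drift_grip', [0.5549, -0.2133, 0.0732])]
```

View pics/side20.png

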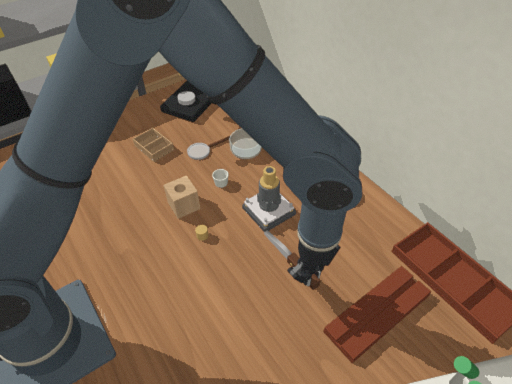

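View pics/w20.png

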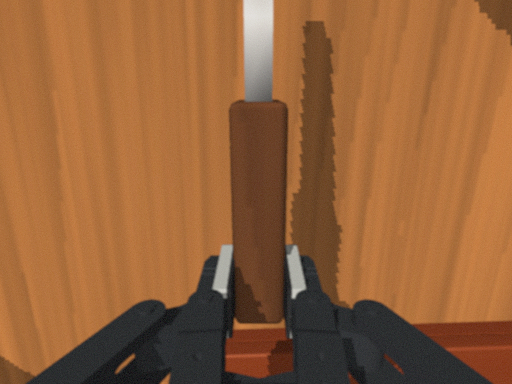

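```bash
python3 - <<'E'
from h import *
plan([.628,-.210,.0525],90,step=.03)
E
```

```text
yaw 90.8 n 3
"linear": [[0.066, 0.171, 0.031], [0.067, 0.171, 0.031], [0.067, 0.17, 0.031]]
"turn": [np.float64(0.0007), np.float64(0.0007), np.float64(0.0007)]
```

Call:
apply_moves(linear=[[0.065,0.17,0.03],[0.065,0.17,0.03],[0.065,0.17,0.03],[0,0,0],[0,0,0],[0,0,0]], turn=[0.0007,0.0007,0.0007,0,0,0], hand=[-1,-1,-1,-1,-1,-1])

```text
time_s: 21.2
tcp_pos: [0.6276, -0.2118, 0.0548]
tool_rot: [0.709, 0.705, 0.014, -0.007]
contact_force: [-0.4, 0.2, -1.6]
gripper_width: 0.238
```

```bash
cat >> h.py <<'E'
def quad(n):
    o=[]
    for c,(u,v) in (('scene',(245,215)),('side',(270,205))):
        im=snap(c,c+n)[:,:,::-1]; o.append(cv2.resize(im[v-30:v+45,u-40:u+40],(400,375),interpolation=cv2.INTER_CUBIC))
    cv2.imwrite(f'pics/k{n}.png',np.hstack(o))
E
python3 - <<'E'
from h import *
s=st(); quad('21')
for c in ('scene','side'): print([(t,np.round(d['at'],4).tolist()) for t in ('drift_tip','drift_grip','slot') for d in r.tip_of(c,t)[:1]])
st()
E
```

```text
21.2 [ 0.6276 -0.2118  0.0548] [[0.006, 1.0, 0.011], [1.0, -0.007, 0.03], [0.03, 0.011, -0.999]] [-0.39  0.23 -1.61] 0.23814826087952717 [ 0.044  0.777  0.397  1.666 -0.439  0.788  0.647]
[('drift_tip', [0.6264, -0.0391, 0.0442]), ('drift_grip', [0.6314, -0.1891, 0.0621]), ('slot', [0.6206, 0.0244, 0.0407])]
[('drift_tip', [0.6294, -0.0387, 0.0487]), ('drift_grip', [0.6261, -0.1862, 0.0631]), ('slot', [0.6308, 0.0228, 0.0406])]
21.6 [ 0.6279 -0.212   0.055 ] [[0.006, 1.0, 0.011], [1.0, -0.007, 0.03], [0.03, 0.011, -0.999]] [ 0.2  -0.11 -2.43] 0.23747529539954584 [ 0.044  0.776  0.397  1.666 -0.439  0.788  0.647]
```

View pics/k21.png

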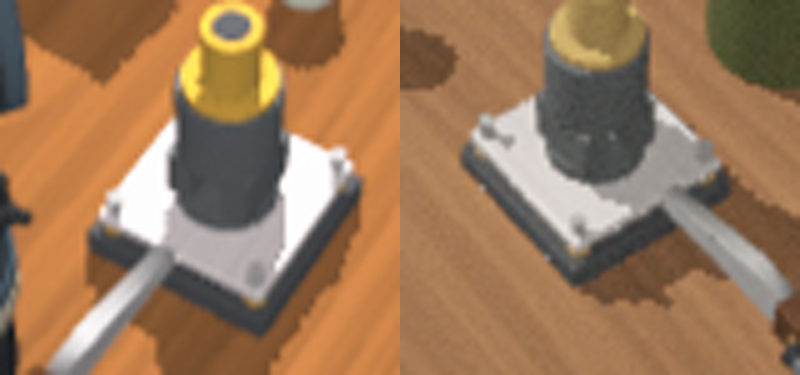

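```bash
python3 - <<'E'
from h import *
o=[]
for c,(u,v) in (('scene',(249,212)),('side',(269,197))):
    im=cv2.imread(f'pics/{c}21.png')[v-22:v+22,u-20:u+20]
    im=np.clip((im.astype(float)-30)*3,0,255).astype(np.uint8)
    o.append(cv2.resize(im,(400,440),interpolation=cv2.INTER_CUBIC))
    for x in (-.009,.009):
        for z in (.041,.073): print(c,x,z,np.round((proj(c,[.6268+x,-.0055,z])-[u-20,v-22])*10))
cv2.imwrite('pics/k22.png',np.hstack(o))
E
```

```text
scene -0.009 0.041 [128. 369.]
scene -0.009 0.073 [128. 295.]
scene 0.009 0.041 [186. 399.]
scene 0.009 0.073 [188. 326.]
side -0.009 0.041 [230. 352.]
side -0.009 0.073 [232. 275.]
side 0.009 0.041 [283. 322.]
side 0.009 0.073 [286. 245.]
```

View pics/k22.png

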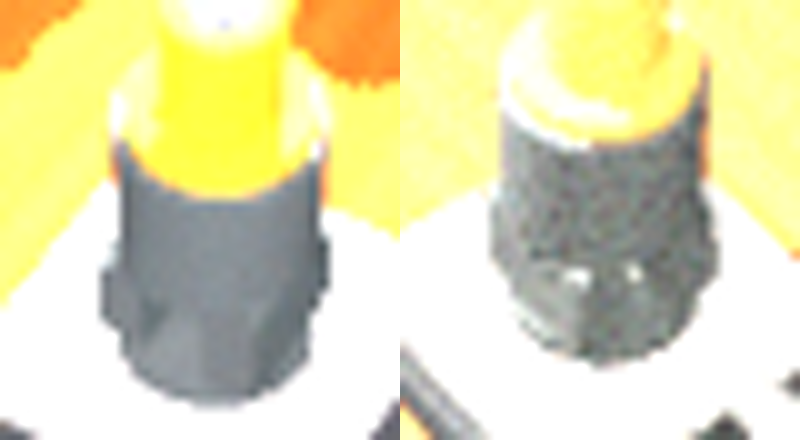

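Call:
apply_moves(linear=[[0,-0.012,0.02],[0.06,0,0.004],[0.08,0,0],[0.08,0,0],[0.04,0,0],[0,0,0]], turn=[0,0,0,0,0,0], hand=[-1,-1,-1,-1,-1,-1])

```text
time_s: 22.2
tcp_pos: [0.6262, -0.1677, 0.0522]
tool_rot: [0.709, 0.705, 0.015, -0.007]
contact_force: [-0.1, -0.0, -1.8]
gripper_width: 0.241
```

```bash
python3 - <<'E'
from h import *
s=st(); quad('23'); st()
E
```

```text
22.2 [ 0.6262 -0.1677  0.0522] [[0.005, 1.0, 0.011], [1.0, -0.005, 0.031], [0.031, 0.011, -0.999]] [-0.09 -0.04 -1.8 ] 0.24123541201361307 [-0.025  0.763  0.397  1.71  -0.45   0.758  0.601]
22.3 [ 0.6261 -0.1692  0.0523] [[0.006, 1.0, 0.011], [1.0, -0.006, 0.03], [0.03, 0.011, -0.999]] [ 0.38  0.07 -1.96] 0.24136227993331627 [-0.023  0.763  0.398  1.71  -0.449  0.758  0.601]
```

View pics/k23.png

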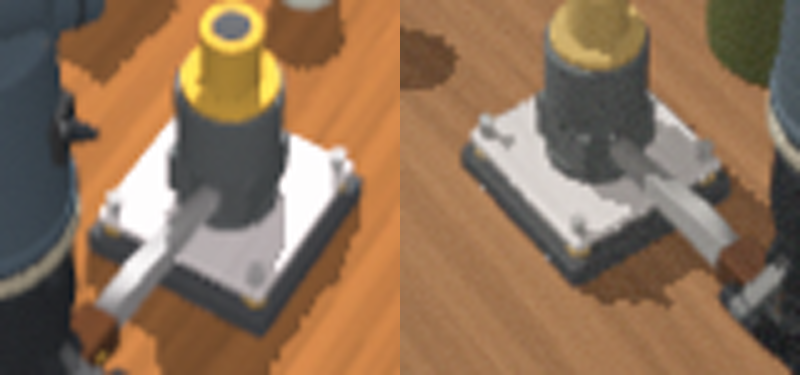

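Call:
apply_moves(linear=[[0.04,0,0],[0.06,0,0],[0.03,0,0.008],[0,0,0.012],[0,0,0.008],[0,0,0]], turn=[0,0,0,0,0,0], hand=[-1,-1,-1,-1,-1,-1])

```text
time_s: 22.9
tcp_pos: [0.6262, -0.1492, 0.0485]
tool_rot: [0.71, 0.704, 0.014, -0.006]
contact_force: [0.0, -0.2, -0.8]
gripper_width: 0.24
```

```bash
python3 - <<'E'
from h import *
s=st(); quad('24'); st()
E
```

```text
22.9 [ 0.6262 -0.1492  0.0485] [[0.008, 1.0, 0.012], [1.0, -0.008, 0.029], [0.029, 0.011, -1.0]] [ 0.01 -0.2  -0.78] 0.23972659853047634 [-0.055  0.763  0.398  1.727 -0.456  0.741  0.578]
23.0 [ 0.6262 -0.1494  0.0486] [[0.008, 1.0, 0.012], [1.0, -0.008, 0.029], [0.029, 0.012, -1.0]] [-0.81 -0.35 -0.34] 0.2378987273830118 [-0.055  0.762  0.398  1.727 -0.456  0.741  0.578]
```

View pics/k24.png

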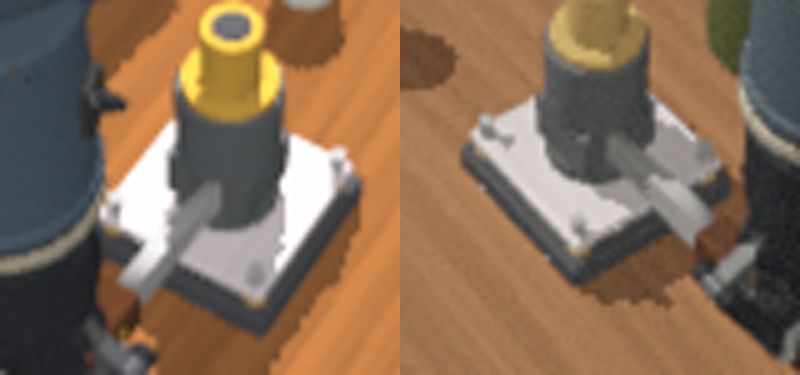

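Call:
apply_moves(linear=[[0.03,0,0],[0.04,0,0],[0.04,0,0],[0.04,0,0]], turn=[0,0,0,0], hand=[-1,-1,-1,-1])

```text
time_s: 23.4
tcp_pos: [0.6264, -0.1296, 0.0497]
tool_rot: [0.711, 0.703, 0.013, -0.004]
contact_force: [0.3, -7.8, -2.3]
gripper_width: 0.242
```

```bash
python3 - <<'E'
from h import *
s=st()
E
```

```text
23.4 [ 0.6264 -0.1296  0.0497] [[0.011, 1.0, 0.013], [1.0, -0.012, 0.025], [0.025, 0.013, -1.0]] [ 0.35 -7.83 -2.29] 0.2416868812216691 [-0.094  0.756  0.405  1.742 -0.459  0.731  0.547]
```

Call:
apply_moves(linear=[[0.035,0,0.003],[0.04,0,0.003],[0.04,0,0.003],[0.04,0,0.003]], turn=[0,0,0,0], hand=[-1,-1,-1,-1])

```text
time_s: 23.8
tcp_pos: [0.627, -0.1137, 0.0498]
tool_rot: [0.713, 0.701, 0.01, 0.002]
contact_force: [-0.6, -6.9, -1.1]
gripper_width: 0.237
```

```bash
python3 - <<'E'
from h import *
s=st(); quad('25')
E
```

```text
23.8 [ 0.627  -0.1137  0.0498] [[0.017, 1.0, 0.017], [1.0, -0.017, 0.012], [0.013, 0.017, -1.0]] [-0.62 -6.93 -1.09] 0.23748294180377513 [-0.133  0.753  0.416  1.755 -0.459  0.716  0.515]
```

View pics/k25.png

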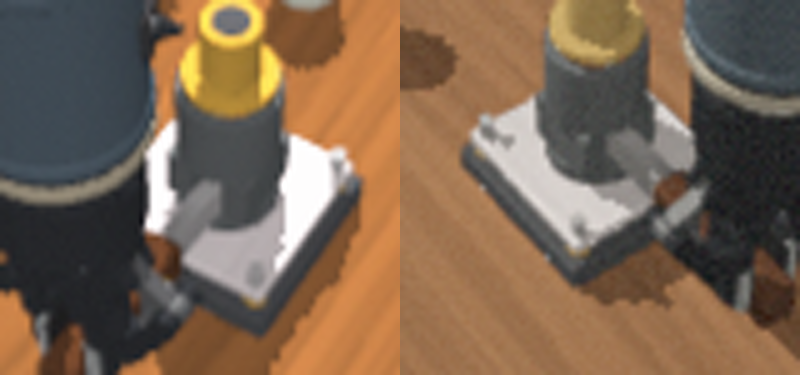

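```bash
python3 - <<'E'
from h import *
for z in (.1,.15,.2,.25,.3): print(ray('scene',241,190.6,z))
a=cv2.imread('pics/scene25.png')[120:280,150:330]; b=cv2.imread('pics/side25.png')[100:260,200:380]
cv2.imwrite('pics/v25.png',np.vstack([cv2.resize(a,(337,300)),cv2.resize(b,(337,300))]))
E
```

```text
[0.57602093 0.05566577 0.1       ]
[0.59923659 0.01960399 0.15      ]
[ 0.62245226 -0.01645778  0.2       ]
[ 0.64566793 -0.05251956  0.25      ]
[ 0.66888359 -0.08858134  0.3       ]
```

View pics/v25.png

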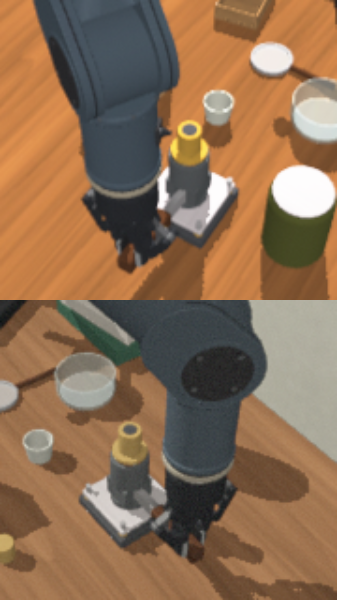

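Call:
apply_moves(linear=[[0,0,0],[0,0,0],[0,0,0],[-0.1,0,0],[-0.2,0,0],[-0.1,0,0],[0,0,0]], turn=[0,0,0,0,0,0,0], hand=[0,0,0,0,0,0,0])

```text
time_s: 24.6
tcp_pos: [0.6266, -0.173, 0.0489]
tool_rot: [0.712, 0.703, 0.012, -0.0]
contact_force: [0.4, 0.5, -0.5]
gripper_width: 0.499
```

```bash
python3 - <<'E'
from h import *
s=st(); snap('wrist','w26'); quad('26')
for c in ('wrist','scene','side'): print([(t,np.round(d['at'],4).tolist()) for t in ('drift_tip','drift_grip') for d in r.tip_of(c,t)[:1]])
print(proj('wrist',s['tcp_pos']))
E
```

```text
24.6 [ 0.6266 -0.173   0.0489] [[0.013, 1.0, 0.017], [1.0, -0.013, 0.017], [0.017, 0.017, -1.0]] [ 0.38  0.5  -0.53] 0.4985988942478411 [-0.028  0.767  0.403  1.717 -0.449  0.738  0.596]
[('drift_grip', [0.625, -0.0864, 0.0503])]
[('drift_grip', [0.6306, -0.0879, 0.0525])]
[('drift_tip', [0.6268, 0.0617, 0.0412]), ('drift_grip', [0.63, -0.0866, 0.0515])]
[258.1173303  269.57246795]
```

View pics/w26.png

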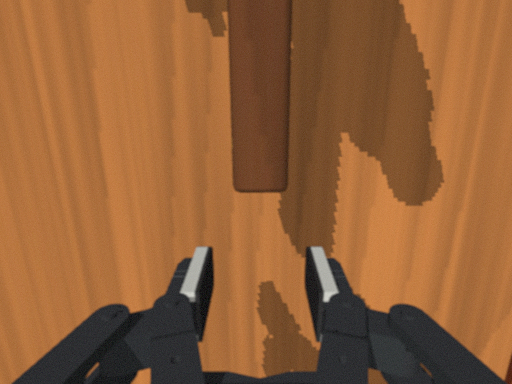

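View pics/k26.png

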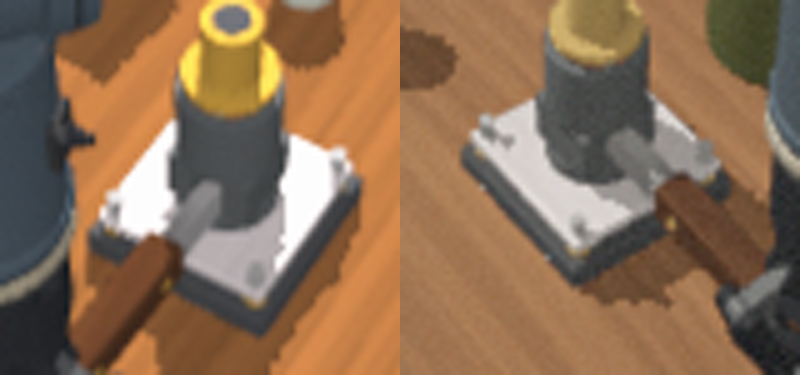

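Call:
apply_moves(linear=[[0,0.004,0],[0,0,0],[0,0,0],[0,0,0],[0.06,0,0],[0.06,0,0],[0.04,0,0],[0.04,0,0]], turn=[0,0,0,0,0,0,0,0], hand=[-1,-1,-1,-1,-1,-1,-1,-1])

```text
time_s: 25.85
tcp_pos: [0.6285, -0.1381, 0.0498]
tool_rot: [0.71, 0.704, 0.012, 0.001]
contact_force: [-0.2, -7.9, 0.8]
gripper_width: 0.003
```

```bash
python3 - <<'E'
from h import *
s=st(); snap('wrist','w27')
E
```

```text
25.85 [ 0.6285 -0.1381  0.0498] [[0.008, 1.0, 0.018], [1.0, -0.009, 0.015], [0.016, 0.018, -1.0]] [-0.18 -7.88  0.8 ] 0.0031971328991831625 [-0.087  0.758  0.408  1.737 -0.454  0.726  0.554]
```

View pics/w27.png

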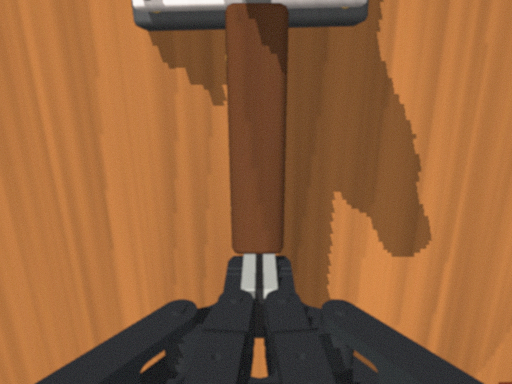

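Call:
apply_moves(linear=[[0.04,0,0],[0.04,0,0],[0.04,0,0]], turn=[0,0,0], hand=[-1,-1,-1])

```text
time_s: 26.2
tcp_pos: [0.6291, -0.1224, 0.051]
tool_rot: [0.711, 0.703, 0.011, 0.004]
contact_force: [-0.4, -4.4, -1.0]
gripper_width: 0.001
```

```bash
python3 - <<'E'
from h import *
s=st(); quad('28')
for c in ('wrist','scene','side'): print([(t,np.round(d['at'],4).tolist()) for t in ('drift_tip','drift_grip','die_head') for d in r.tip_of(c,t)[:1]])
st()
E
```

```text
26.2 [ 0.6291 -0.1224  0.051 ] [[0.011, 1.0, 0.02], [1.0, -0.011, 0.01], [0.01, 0.02, -1.0]] [-0.44 -4.45 -0.96] 0.0009003314249295718 [-0.12   0.754  0.415  1.748 -0.455  0.718  0.528]
[('drift_grip', [0.6262, -0.0777, 0.0522])]
[('drift_grip', [0.6338, -0.0636, 0.0567]), ('die_head', [0.6266, 0.0282, 0.1585])]
[('drift_grip', [0.6294, -0.0624, 0.0523]), ('die_head', [0.6248, 0.0229, 0.1527])]
26.75 [ 0.6291 -0.1213  0.0507] [[0.01, 1.0, 0.02], [1.0, -0.01, 0.012], [0.012, 0.02, -1.0]] [ 0.55 -0.31  0.06] 3.8180489880961206e-05 [-0.119  0.754  0.413  1.748 -0.456  0.718  0.529]
```

View pics/k28.png

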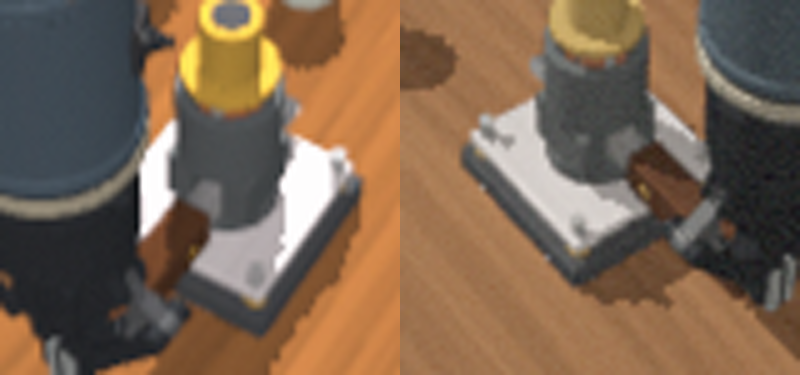

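Call:
apply_moves(linear=[[-0.1,0,0],[-0.2,0,0],[-0.25,0,-0.1],[-0.1,0,-0.3],[0,0,-0.3],[0,0,-0.3],[0,0,0],[0,0,0]], turn=[0,0,0,0,0,0,0,0], hand=[-1,-1,-1,-1,-1,-1,-1,-1])

```text
time_s: 27.55
tcp_pos: [0.622, -0.2349, 0.2039]
tool_rot: [0.713, 0.702, 0.009, 0.003]
contact_force: [-0.1, 0.9, 0.1]
gripper_width: -0.002
```

```bash
python3 - <<'E'
from h import *
s=st(); quad('29')
for c in ('scene','side'): print([(t,round(d['p'],2),np.round(d['at'],4).tolist()) for t in ('drift_tip','drift_grip','die_head','die') for d in r.tip_of(c,t)[:1]])
o=[]
for c,(u,v) in (('scene',(251,200)),('side',(269,182))):
    im=cv2.imread(f'pics/{c}29.png'); o.append(cv2.resize(im[v-40:v+20,u-20:u+20],(400,600),interpolation=cv2.INTER_CUBIC))
    for z in (.1645,.172,.1745): print(c,z,(proj(c,[.6268,.0225,z])-[u-20,v-40])*10)
cv2.imwrite('pics/q29.png',np.hstack(o))
E
```

```text
27.55 [ 0.622  -0.2349  0.2039] [[0.016, 1.0, 0.016], [1.0, -0.016, 0.008], [0.008, 0.016, -1.0]] [-0.07  0.89  0.11] -0.0020325302923922613 [ 0.014  0.624  0.496  1.528 -0.34   1.063  0.58 ]
[('drift_grip', 0.33, [0.4429, 0.1835, 0.0006]), ('die_head', 0.82, [0.6255, 0.0243, 0.1569]), ('die', 0.58, [0.622, 0.0182, 0.1312])]
[('drift_grip', 0.89, [0.6294, -0.0623, 0.057]), ('die_head', 0.91, [0.6238, 0.0229, 0.1524]), ('die', 0.79, [0.6218, 0.0209, 0.131])]
scene 0.1645 [202.45534366 306.0779387 ]
scene 0.172 [203.02012008 285.75093786]
scene 0.1745 [203.20979804 278.92419374]
side 0.1645 [199.92366616 286.56386601]
side 0.172 [200.19491212 265.56446124]
side 0.1745 [200.28595841 258.51581043]
```

View pics/k29.png

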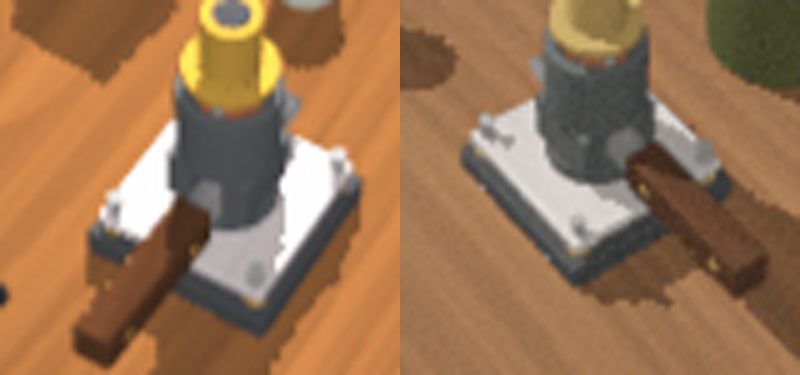

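View pics/q29.png

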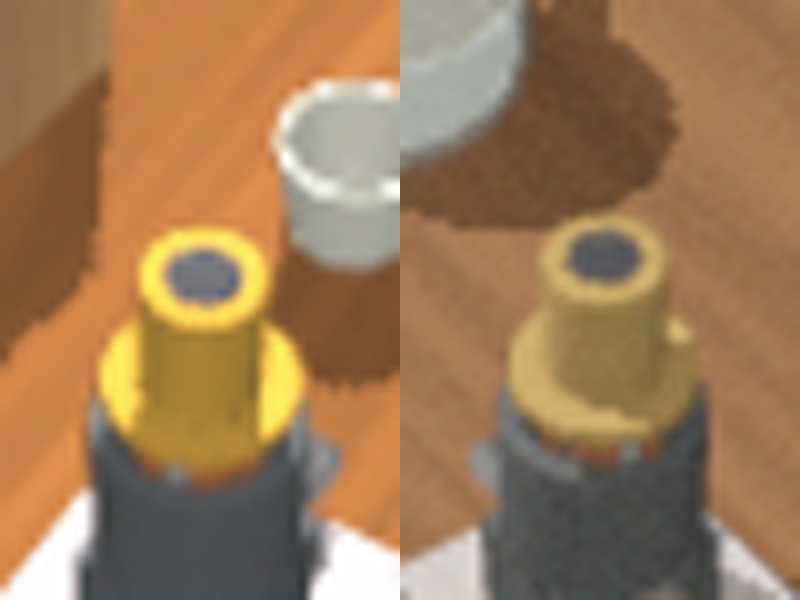

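```bash
python3 - <<'E'
from h import *
print(r.close_job()); st()
E
```

```text
the job is handed in; nothing more can be done
None
the job is handed in; nothing more can be done
```

The die went fully home, the drift jacked it about 9 mm back up, and I handed the job in at about 28 s. The die is standing in the sleeve with the drift through the slot. Handing in gave no verdict, so everything below rests on my own checks.

- **Bedding:** I worked the die down with a to-and-fro twist. The highest push I read on the sleeve was about 11.3 N, which I put at about 3.7 mm of bed travel. Home is judged from three things: the height stopped changing under further twisting, the offset matched to within about 0.6 mm, and the camera views showed the flange on the mouth. The scene camera agreed with home, but the side camera read about 1.3 mm high, which is inside the 1.5 mm limit but only just.
- **Jacking:** I drove the first part holding the handle. I then released it and pushed the last 20 mm or so from the rear of the handle, because the wrist camera would have come close to the die. The driving force readings were 4 to 8 N.
- **Final pictures:** The die is upright and on the axis, raised 8.5 mm (scene) and 8.9 mm (side) by pixel shift. The drift's position implies about 10 mm of lift, with its tip roughly 60 mm past the axis. The drift stayed in place when I backed off, and the arm is clear of everything.
- **Disagreements and gaps:** The networks no longer found the drift's tip once it was in the sleeve, so its position comes from the handle. One scene-camera report of the handle was plainly wrong, and I ignored it. I did not measure whether the other things on the desk had moved. Nothing looked disturbed in the pictures I viewed, but the last ones show only the area around the sleeve.

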